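Latch the gearmotors in the jig and fit their keyed timing pulleys

ROBOT

A 7-joint arm with a two-finger parallel gripper is mounted at the origin on the work surface. World frame = base frame: x ahead of the robot, y to its left, z up, the work surface at z = 0. Lengths are in m, angles in rad, forces in N, time in s.
With the tool pointing down it reaches from about 0.425 to 0.925 m from the base axis. Payload 6.8 kg.
Tool frame: the origin (TCP) lies on the centre line of the jaws, within the pads' length; the fingertips stand 11 mm ahead of it and the grasp point (between the pads) lies 8 mm behind it; z points along the fingers, y is the direction in which the jaws open and shut (so a half turn about z gives the same grasp; the last joint's range is limited). The gripper opens to 85 mm and grips with 20 to 120 N. Pads are 22 mm wide; open, the fingers measure 114 mm over their backs; the gripper's body (76 mm by 85 mm) begins 54 mm behind the grasp point. The pads swing forward as they close: fully open they stand 13 mm farther back than shut.
Start: joints at [1.125, 0.477, 0.022, 1.555, -0.011, 1.109, -0.083], TCP at [0.224, -0.637, 0.242] pointing down, gripper open.
Joint ranges: [-2.96, 2.96], [-0.34, 2.1], [-1.41, 1.46], [0.24, 2.44], [-1.37, 4.51], [0.17, 1.92], [-2.96, 2.96]. Speed limits (rad/s): [2.39, 2.39, 3.14, 3.14, 3.14, 3.14, 3.14].

INTERFACE

Orientations are given as a rotation vector (axis times angle).
In Python, from bench import r gives the robot as it stands.
- The arm moves only by the tool send_rows, never from a script. Its argument "deltas" is a list of rows, each a list of 7 numbers: the opening, from 0 (shut) to 1 (fully open), then the shift along the tool's x, y, z as a fraction of full scale, then the turn, a rotation vector about the tool's x, y, z as a fraction of full scale. In form: [[hand, x, y, z, ax, ay, az], ...]. A call has 1 to 20 rows; each row is the pose to reach, as a shift and turn from the pose commanded when the call began, along the tool's axes at that moment, turning the shorter way round; what a row does not reach only later rows make up. Full scale, the value 1, is 150 mm for a shift and 180 degrees for a turn. A row lasts 1/12 s, in which the tool goes at most 41.7 mm and 7.16 degrees, less where a joint would pass 70% of its speed; a pose out of reach is approached as far as the arm can. A call with a number of a shift or a turn outside -1 to 1 is refused whole. A call with a gripper value outside its range is refused whole. The fingers move at their own pace and stop on an object; "squeeze" is the grip in N (left out, the last holds). Time passes only in rows, so rows that repeat a pose let the fingers close. It gives the time, the measured TCP pose, the force and the opening at its end, in the units of the state.
- r.get_obs(): the state, without advancing time (a new reading comes with each control period).
- r.grab_frame(name): name is "scene" or "top" or "wrist"; returns a dict with "pixels" (384x512x3 uint8, red, green, blue), "camera_matrix" (3x3 intrinsics, pixels), "rvec" (rotation vector, rad) and "tvec" (3), from world to camera coordinates, as OpenCV has them. Camera axes: x right, y down, z forward; pixel columns grow to the right and rows downward; lengths in m; the calibration is good to about 2 mm. A picture is of the moment at which its call begins. There is no depth.
- r.hand_in(): hands the job in, once; it reports no verdict.
The state is a dict: "clock": time; "joints": joint angles; "qvel": joint speeds; "tau": joint torques, N m; "tcp_pos": TCP position; "orientation": TCP orientation; "contact_force": force on the tool from outside, world axes, zero at the start; "moment": the same for the moment, N m; "grip_width": finger opening in m.
Only numpy, scipy, OpenCV 4.12 (cv2) and the standard library are available. Lean on these libraries where they do the work, as an engineer would, in place of code of your own. Each camera call takes 0.05 s, during which the arm holds its last target. There are 200 camera calls.

TASK

First slide every gearmotor in the jig home against its back stop and hold it pressed there until the sprung plunger has come out behind it. Then fit one timing pulley, hub upwards, on each gearmotor's shaft: turn it until its keyway drops over the key and it sits fully down on the seat, without forcing it. Put the pulleys that are left over into the red bin, and leave the flask, the screwdriver and the multimeter alone.

Things in the scene. Friction and masses are not known exactly. Their poses are not given: they have to be found in the camera images.
- jig: Plywood jig fixed on the bench, 240 x 312 mm, 10 mm thick, with three equal nests: nest 1 at y +100, nest 2 at y 0, nest 3 at y -100 mm. Origin: underside, on the middle nest's line. Its x axis is the way a gearmotor is pushed home, over slippery white strips. Aluminium guide rails 18 mm high, 62 mm apart inside, run from x -135 to +30 mm; a back stop 34 mm high has its face at x +30 mm.
- nest1 (a point): Nest 1: where the underside centre of a latched gearmotor comes to lie, on the plywood's upper face; axes as the jig's. Pressed on the stop a gearmotor is 1.5 mm further on in x. A sprung ejector pin stands 6 mm out of the stop and pushes the gearmotor back with 2 to 4.5 N until it is latched.
- nest2 (a point): Nest 2: where the underside centre of a latched gearmotor comes to lie, on the plywood's upper face; axes as the jig's. Pressed on the stop a gearmotor is 1.5 mm further on in x. A sprung ejector pin stands 6 mm out of the stop and pushes the gearmotor back with 2 to 4.5 N until it is latched.
- nest3 (a point): Nest 3: where the underside centre of a latched gearmotor comes to lie, on the plywood's upper face; axes as the jig's. Pressed on the stop a gearmotor is 1.5 mm further on in x. A sprung ejector pin stands 6 mm out of the stop and pushes the gearmotor back with 2 to 4.5 N until it is latched.
- latch1 (a joint): Brass latch plunger in the -y rail of nest 1, ramp towards -x. 0: fully out, 8 mm into the nest (also when empty); 0.005 to 0.008: held back by a passing gearmotor. Only when the gearmotor is within 1.5 mm of the stop does it come out behind the housing's rear face, in about 0.3 s; let go sooner and the ejector pin pushes the gearmotor back from the stop.
- latch2 (a joint): Brass latch plunger in the -y rail of nest 2, ramp towards -x. 0: fully out, 8 mm into the nest (also when empty); 0.005 to 0.008: held back by a passing gearmotor. Only when the gearmotor is within 1.5 mm of the stop does it come out behind the housing's rear face, in about 0.3 s; let go sooner and the ejector pin pushes the gearmotor back from the stop.
- latch3 (a joint): Brass latch plunger in the -y rail of nest 3, ramp towards -x. 0: fully out, 8 mm into the nest (also when empty); 0.005 to 0.008: held back by a passing gearmotor. Only when the gearmotor is within 1.5 mm of the stop does it come out behind the housing's rear face, in about 0.3 s; let go sooner and the ejector pin pushes the gearmotor back from the stop.
- gearmotor1: Worm gearmotor in the mouth of nest 1, 80 to 105 mm short of home; may be absent. Housing 60 x 60 x 42 mm high, origin: centre of its underside. Motor, 36 mm across, lies towards -x, axis 23 mm up, its flat black end 75 mm behind the origin; push there, along +x, 6 to 15 N. Shaft up through the origin's axis, 16 mm across, from the seat to 36 mm above it, tip chamfered. 0.56 kg.
- gearmotor2: Worm gearmotor in the mouth of nest 2, 80 to 105 mm short of home; may be absent. Housing 60 x 60 x 42 mm high, origin: centre of its underside. Motor, 36 mm across, lies towards -x, axis 23 mm up, its flat black end 75 mm behind the origin; push there, along +x, 6 to 15 N. Shaft up through the origin's axis, 16 mm across, from the seat to 36 mm above it, tip chamfered. 0.56 kg.
- gearmotor3: Worm gearmotor in the mouth of nest 3, 80 to 105 mm short of home; may be absent. Housing 60 x 60 x 42 mm high, origin: centre of its underside. Motor, 36 mm across, lies towards -x, axis 23 mm up, its flat black end 75 mm behind the origin; push there, along +x, 6 to 15 N. Shaft up through the origin's axis, 16 mm across, from the seat to 36 mm above it, tip chamfered. 0.56 kg.
- gearmotor1_seat (a point): Seat of gearmotor 1: centre of the raised collar, 45 mm above its underside, on which the pulley's underside rests when fully home.
- gearmotor2_seat (a point): Seat of gearmotor 2: centre of the raised collar, 45 mm above its underside, on which the pulley's underside rests when fully home.
- gearmotor3_seat (a point): Seat of gearmotor 3: centre of the raised collar, 45 mm above its underside, on which the pulley's underside rests when fully home.
- shaft1 (a joint): Angle of output shaft 1 with its brass key, rad, counter-clockwise from above; 0: key along the gearmotor's +x. The worm gear holds it (0.8 N m to turn). The key is 5.5 mm wide, stands out to 11.5 mm from the axis and runs from 4 to 20 mm above the seat; the 16 mm of shaft above it are plain.
- shaft2 (a joint): Angle of output shaft 2 with its brass key, rad, counter-clockwise from above; 0: key along the gearmotor's +x. The worm gear holds it (0.8 N m to turn). The key is 5.5 mm wide, stands out to 11.5 mm from the axis and runs from 4 to 20 mm above the seat; the 16 mm of shaft above it are plain.
- shaft3 (a joint): Angle of output shaft 3 with its brass key, rad, counter-clockwise from above; 0: key along the gearmotor's +x. The worm gear holds it (0.8 N m to turn). The key is 5.5 mm wide, stands out to 11.5 mm from the axis and runs from 4 to 20 mm above the seat; the 16 mm of shaft above it are plain.
- pulley1: Aluminium timing pulley, 0.11 kg, hub up on a 2 mm rubber mat; all alike. Origin: centre of underside, z up. Flanged rim 53 mm across, 18 mm high; hub 32 mm across, up to 30 mm. Bore 17.6 mm right through; keyway 7 mm wide, out to 12 mm from the axis, towards the body's +x. Off the key it stops 20 mm above the seat; turned within about 4 degrees of the key it drops to the seat.
- pulley2: Aluminium timing pulley, 0.11 kg, hub up on a 2 mm rubber mat; all alike. Origin: centre of underside, z up. Flanged rim 53 mm across, 18 mm high; hub 32 mm across, up to 30 mm. Bore 17.6 mm right through; keyway 7 mm wide, out to 12 mm from the axis, towards the body's +x. Off the key it stops 20 mm above the seat; turned within about 4 degrees of the key it drops to the seat.
- pulley3: Aluminium timing pulley, 0.11 kg, hub up on a 2 mm rubber mat; all alike. Origin: centre of underside, z up. Flanged rim 53 mm across, 18 mm high; hub 32 mm across, up to 30 mm. Bore 17.6 mm right through; keyway 7 mm wide, out to 12 mm from the axis, towards the body's +x. Off the key it stops 20 mm above the seat; turned within about 4 degrees of the key it drops to the seat.
- pulley4: Aluminium timing pulley, 0.11 kg, hub up on a 2 mm rubber mat; all alike. Origin: centre of underside, z up. Flanged rim 53 mm across, 18 mm high; hub 32 mm across, up to 30 mm. Bore 17.6 mm right through; keyway 7 mm wide, out to 12 mm from the axis, towards the body's +x. Off the key it stops 20 mm above the seat; turned within about 4 degrees of the key it drops to the seat.
- bin: Red open bin fixed on the bench, 130 (x) x 110 (y) mm outside, 45 mm high, walls 3 mm; origin at the centre of its underside.
- flask: Steel drinking flask, 66 mm in diameter, 190 mm high, origin at its underside. To be left alone.
- screwdriver: Screwdriver with a yellow handle lying on the bench. To be left alone.
- multimeter: Yellow multimeter, 130 x 70 x 37 mm, lying on the bench. To be left alone.
Not all that is in view belongs to the job. What is shaped like the pulley1 but orange or turquoise is not meant.

How it is judged:
By the outcome, as a careful person would: the job done as asked, in the order asked, and still so for the second after the job is handed in, with the robot touching nothing.
Of gearmotor1, gearmotor2, gearmotor3 only 2 to 3 are there at a start; the rules pass over those that are not, and their reading is None.
At some moment in a run one of pulley1, pulley2, pulley3, pulley4 may be knocked a few centimetres aside while the robot is not near it.
Once in a run the grip may slacken for a moment while it holds something.
It also fails if it takes over 210 s, if anything falls off the work surface, if the arm or the gripper's body presses on something with over 40 N, if the wrist force passes 120 N, or if a joint passes its speed limit or range.

## Working session

There is one attempt and no reset: what is moved stays moved. The work goes in short steps, Python scripts to look and compute and a tool call to move; the robot and the scene stay as the last step left them, time stands still between calls to the robot, and variables do not carry over. Pictures are saved under pics/ and viewed, about 12 in all and at most 16, crops included, and the job is handed in when it is done.

Besides the shell and the picture viewer there is one more tool, called as name(argument=value, ...) on one line, values as JSON. send_rows: Moves the arm, as the interface text tells. Shift numbers are shares of 150 mm and turn numbers shares of 180 degrees, none past 1 either way. Its arguments: {"type":"object","properties":{"deltas":{"type":"array","items":{"type":"array","items":{"type":"number"}}},"squeeze":{"type":"number"}},"required":["deltas"]}

```bash
ls; mkdir -p pics; cat > h.py <<'E'
import numpy as np, cv2
from bench import r
def grab(n,save=None):
    f=r.grab_frame(n); 
    if save: cv2.imwrite('pics/'+save,cv2.cvtColor(f['pixels'],cv2.COLOR_RGB2BGR))
    return f
def ray(f,uv,z):
    K=np.array(f['camera_matrix']);R=cv2.Rodrigues(np.array(f['rvec'],float))[0];t=np.array(f['tvec'],float).ravel()
    d=R.T@np.linalg.inv(K)@np.array([uv[0],uv[1],1.]);c=-R.T@t
    return c+d*(z-c[2])/d[2]
def proj(f,P):
    return cv2.projectPoints(np.array(P,float).reshape(-1,3),np.array(f['rvec'],float),np.array(f['tvec'],float),np.array(f['camera_matrix'],float),None)[0].reshape(-1,2)
E
python3 - <<'E'
from h import *
a=grab('top')['pixels'];b=grab('scene');c=grab('wrist')
print({k:np.round(v,3) if not isinstance(v,dict) else v for k,v in r.get_obs().items()})
f=grab('top');print(ray(f,(0,0),0),ray(f,(511,383),0),np.array(f['camera_matrix']))
cv2.imwrite('pics/t1.png',cv2.resize(f['pixels'][:,:,::-1],(800,600),interpolation=cv2.INTER_CUBIC))
cv2.imwrite('pics/s1.png',b['pixels'][:,:,::-1])
E
```

```text
pics
{'clock': np.float64(0.15), 'joints': array([ 1.125,  0.478,  0.022,  1.556, -0.011,  1.109, -0.083]), 'qvel': array([-0.   , -0.002, -0.   , -0.004, -0.   , -0.   , -0.002]), 'tau': array([ 3.0000e-03, -5.9692e+01,  1.6100e+00, -2.8149e+01,  1.3000e-02,
        7.0000e-03, -0.0000e+00]), 'tcp_pos': array([ 0.224, -0.636,  0.242]), 'orientation': array([-3.096e+00, -5.280e-01,  1.000e-03]), 'contact_force': array([0.335, 0.254, 0.312]), 'moment': array([-0.014,  0.085,  0.009]), 'grip_width': np.float64(0.086)}
[1.22568735e+00 8.94659903e-01 2.22044605e-16] [ 0.0118003  -0.66951272  0.        ] [[402.20246155   0.         267.565684  ]
 [  0.         402.20246155 195.3097786 ]
 [  0.           0.           1.        ]]
```

View pics/t1.png

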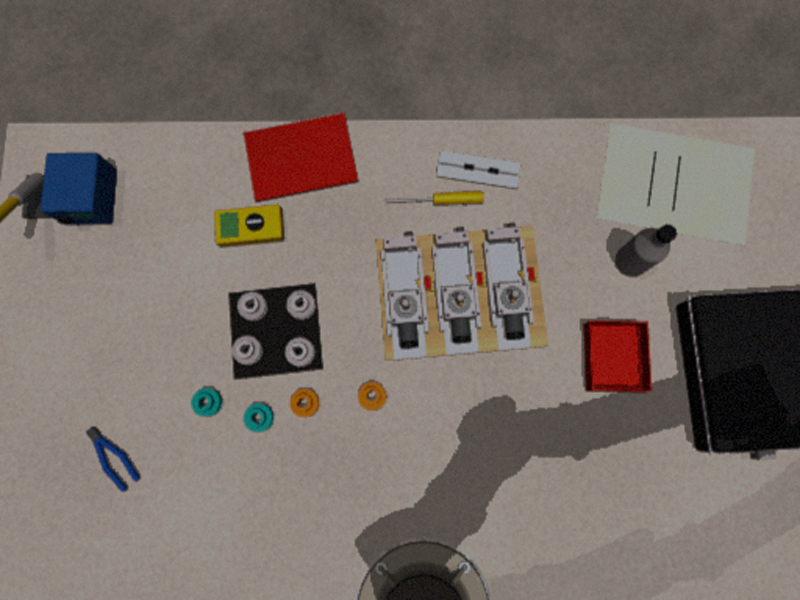

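View pics/s1.png

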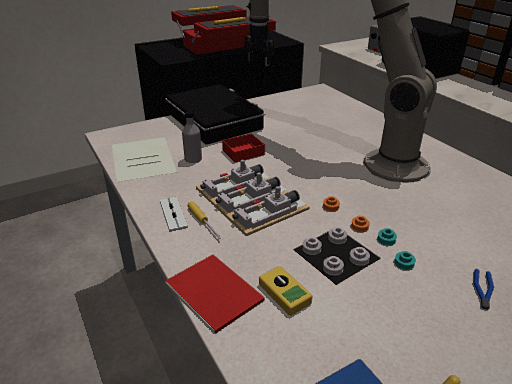

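```bash
cat >> h.py <<'E'
def pose():
    o=r.get_obs();R=cv2.Rodrigues(np.array(o['orientation'],float))[0];return np.array(o['tcp_pos']),R,o
def go(x,y,z,yaw):
    """print delta fractions to TCP target, tool down, tool-x at yaw deg"""
    p,R,o=pose();c,s=np.cos(np.radians(yaw)),np.sin(np.radians(yaw))
    T=np.array([[c,s,0],[s,-c,0],[0,0,-1.]])
    d=R.T@(np.array([x,y,z])-p)/.15; w=cv2.Rodrigues(R.T@T)[0].ravel()/np.pi
    print('delta',np.round(d,4),np.round(w,4))
def st():
    p,R,o=pose();print('t',round(float(o['clock']),2),'p',p.round(4),'yaw',round(np.degrees(np.arctan2(R[1,0],R[0,0])),2),'F',np.array(o['contact_force']).round(1),'w',round(float(o['grip_width']),4),'j',np.array(o['joints']).round(2))
E
python3 - <<'E'
from h import *
f=grab('top');k=512/800
for n,uv,z in [('jigTL',(376,240),.01),('jigTR',(534,227),.01),('jigBR',(547,346),.01),('jigBL',(385,360),.01),('s1',(405,305),.091),('s2',(460,300),.091),('s3',(513,297),.091),
 ('m1',(408,345),.05),('m2',(460,342),.05),('m3',(515,337),.05),('pA',(252,305),.032),('pB',(301,304),.032),('pC',(247,350),.032),('pD',(299,352),.032),('bin',(617,355),.0),('flasktop',(666,233),.19),('flask',(632,265),0)]:
    print(n,ray(f,np.array(uv)*k,z).round(3))
w=grab('wrist');P=[0.224,-0.636,0.242]
K=np.array(w['camera_matrix']);R=cv2.Rodrigues(np.array(w['rvec']))[0];c=-R.T@np.array(w['tvec']);p,Rt,o=pose();print('cam in tool',Rt.T@(c.ravel()-p),'\n',(R@Rt).round(3),K)
E
```

```text
jigTL [0.68  0.086 0.01 ]
jigTR [ 0.704 -0.226  0.01 ]
jigBR [ 0.468 -0.241  0.01 ]
jigBL [0.444 0.068 0.01 ]
s1 [0.534 0.028 0.091]
s2 [ 0.542 -0.071  0.091]
s3 [ 0.547 -0.167  0.091]
m1 [0.467 0.023 0.05 ]
m2 [ 0.472 -0.072  0.05 ]
m3 [ 0.48  -0.174  0.05 ]
pA [0.548 0.319 0.032]
pB [0.549 0.226 0.032]
pC [0.463 0.325 0.032]
pD [0.458 0.227 0.032]
bin [ 0.45  -0.376  0.   ]
flasktop [ 0.634 -0.411  0.19 ]
flask [ 0.627 -0.417  0.   ]
cam in tool [ 0.07078388  0.00065965 -0.13216509] 
 [[-0.     1.     0.001]
 [-0.959  0.    -0.282]
 [-0.282 -0.001  0.959]] [[319.65372975   0.         255.01782997]
 [  0.         319.65372975 195.33553756]
 [  0.           0.           1.        ]]
```

```bash
python3 -c "
from h import *
go(.47,-.08,.30,4.4)"
```

```text
delta [ 2.7795 -2.9575 -0.3852] [-0.0002  0.      0.0831]
```

send_rows(deltas=[[1, 0.2, -0.2, -0.1, 0, 0, 0], [1, 0.4, -0.4, -0.2, 0, 0, 0], [1, 0.6, -0.6, -0.3, 0, 0, 0], [1, 0.8, -0.8, -0.39, 0, 0, 0], [1, 0.95, -1, -0.39, 0, 0, 0], [1, 0.95, -1, -0.39, 0, 0, 0]])

```text
clock: 0.8
tcp_pos: [0.3126, -0.4421, 0.3023]
orientation: [-3.094, -0.541, -0.005]
contact_force: [0.3, 0.5, -0.8]
grip_width: 0.0854
```

send_rows(deltas=[[1, 0.2, -0.2, 0, 0, 0, 0], [1, 0.4, -0.4, 0, 0, 0, 0], [1, 0.6, -0.6, 0, 0, 0, 0], [1, 0.8, -0.8, 0, 0, 0, 0], [1, 0.95, -1, 0, 0, 0, 0], [1, 0.95, -1, 0, 0, 0, 0]])

```text
clock: 1.3
tcp_pos: [0.3963, -0.2515, 0.3011]
orientation: [-3.092, -0.545, -0.003]
contact_force: [0.1, -0.2, 0.4]
grip_width: 0.0854
```

send_rows(deltas=[[0, 0.2, -0.2, 0, 0, 0, 0.02], [0, 0.4, -0.4, 0, 0, 0, 0.04], [0, 0.6, -0.6, 0, 0, 0, 0.06], [0, 0.8, -0.8, 0, 0, 0, 0.083], [0, 0.88, -0.95, 0, 0, 0, 0.083], [0, 0.88, -0.95, 0, 0, 0, 0.083], [0, 0.88, -0.95, 0, 0, 0, 0.083]])

```text
clock: 1.88
tcp_pos: [0.4708, -0.0799, 0.3008]
orientation: [-3.139, -0.127, 0.0]
contact_force: [-0.2, -1.0, -0.2]
grip_width: 0.0006
```

```bash
python3 -c "
from h import *
st();f=grab('wrist')
cv2.imwrite('pics/w1.png',cv2.resize(f['pixels'][:,:,::-1],(800,600),interpolation=cv2.INTER_CUBIC))"
```

```text
t 1.88 p [ 0.4708 -0.0799  0.3008] yaw 4.65 F [-0.2 -1.  -0.2] w 0.0006 j [ 0.39  0.12 -0.38  1.92  0.05  1.12 -1.5 ]
```

View pics/w1.png

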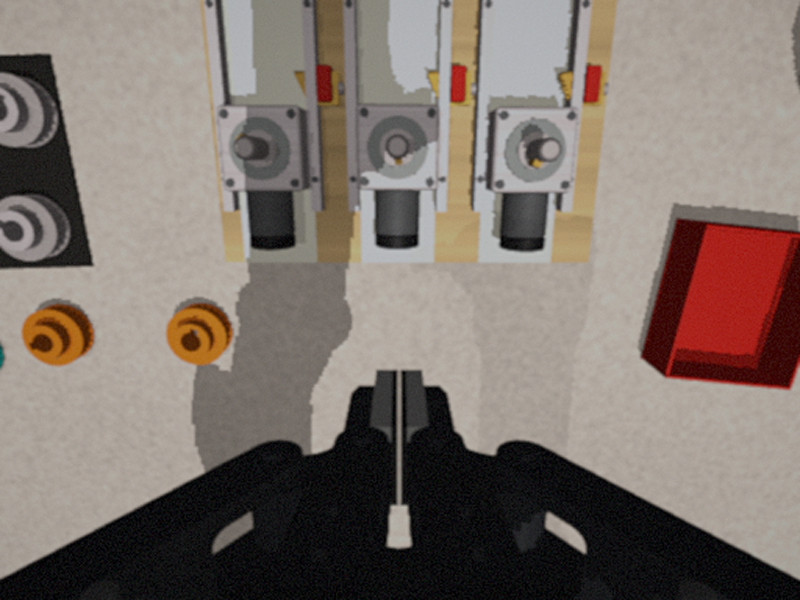

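```bash
python3 -c "
from h import *
f=grab('wrist');k=.64
for n,uv,z in [('s1',(240,147),.091),('s2',(397,146),.091),('s3',(548,149),.091),('c1',(260,149),.055),('c2',(397,145),.055),('c3',(533,149),.055),('e1',(272,240),.045),('e2',(397,238),.045),('e3',(523,241),.045),
('railL1',(237,211),.028),('railR1',(310,211),.028),('railL3',(489,211),.028),('railR3',(562,211),.028),('latch1',(325,85),.03)]: print(n,ray(f,np.array(uv)*k,z).round(4))
go(.425,0.01,.15,4.4)"
```

```text
s1 [0.54   0.0268 0.091 ]
s2 [ 0.5485 -0.0754  0.091 ]
s3 [ 0.5543 -0.1739  0.091 ]
c1 [0.5396 0.0233 0.055 ]
c2 [ 0.55   -0.0751  0.055 ]
c3 [ 0.5549 -0.1733  0.055 ]
e1 [0.4723 0.0167 0.045 ]
e2 [ 0.4814 -0.0804  0.045 ]
e3 [ 0.4867 -0.1786  0.045 ]
railL1 [0.4905 0.0489 0.028 ]
railR1 [ 0.495  -0.0094  0.028 ]
railL3 [ 0.5062 -0.1523  0.028 ]
railR3 [ 0.5107 -0.2106  0.028 ]
latch1 [ 0.5888 -0.0183  0.03  ]
delta [-0.2526 -0.6387  1.0039] [ 0.0002  0.0002 -0.0003]
```

send_rows(deltas=[[0, -0.08, -0.2, 0.2, 0, 0, 0], [0, -0.16, -0.4, 0.45, 0, 0, 0], [0, -0.186, -0.6, 0.7, 0, 0, 0], [0, -0.186, -0.663, 0.95, 0, 0, 0], [0, -0.186, -0.663, 0.99, 0, 0, 0], [0, -0.186, -0.663, 0.99, 0, 0, 0]])

```text
clock: 2.48
tcp_pos: [0.4318, 0.015, 0.1489]
orientation: [3.139, 0.121, -0.012]
contact_force: [-0.6, 0.2, 0.6]
grip_width: -0.0003
```

```bash
python3 -c "
from h import *
st();go(.435,.0145,.034,4.4)"
```

```text
t 2.48 p [0.4318 0.015  0.1489] yaw 4.42 F [-0.6  0.2  0.6] w -0.0003 j [ 0.22  0.25 -0.45  2.17  0.15  0.76 -1.82]
delta [0.0264 0.0053 0.7657] [-0.      0.0024  0.0001]
```

send_rows(deltas=[[0, 0.02, 0, 0.2, 0, 0, 0], [0, 0.02, 0, 0.4, 0, 0, 0], [0, 0.02, 0, 0.6, 0, 0, 0], [0, 0.02, 0, 0.765, 0, 0, 0], [0, 0.02, 0, 0.765, 0, 0, 0]])

```text
clock: 2.9
tcp_pos: [0.4366, 0.0136, 0.0352]
orientation: [3.138, 0.116, -0.008]
contact_force: [-0.1, -0.9, -0.0]
grip_width: 0.0004
```

send_rows(deltas=[[0, 0.05, 0, 0, 0, 0, 0], [0, 0.1, 0, 0, 0, 0, 0], [0, 0.15, 0, 0, 0, 0, 0], [0, 0.2, 0, 0, 0, 0, 0], [0, 0.25, 0, 0, 0, 0, 0], [0, 0.3, 0, 0, 0, 0, 0], [0, 0.35, 0, 0, 0, 0, 0], [0, 0.4, 0, 0, 0, 0, 0], [0, 0.45, 0, 0, 0, 0, 0], [0, 0.45, 0, 0, 0, 0, 0]])

```text
clock: 3.73
tcp_pos: [0.5076, 0.0213, 0.0383]
orientation: [-3.139, -0.12, -0.004]
contact_force: [0.1, -0.7, -0.7]
grip_width: 0.0
```

```bash
python3 -c "
from h import *
st();f=grab('wrist')
cv2.imwrite('pics/w2.png',f['pixels'][:,:,::-1])"
```

```text
t 3.73 p [0.5076 0.0213 0.0383] yaw 4.39 F [ 0.1 -0.7 -0.7] w 0.0 j [ 0.12  0.53 -0.36  2.08  0.33  0.58 -1.96]
```

View pics/w2.png

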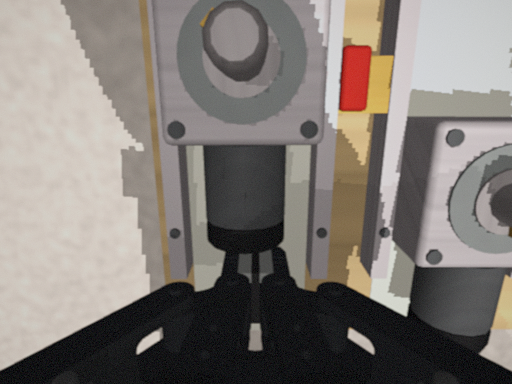

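send_rows(deltas=[[0, 0.03, 0, 0.02, 0, 0, 0], [0, 0.06, 0, 0.02, 0, 0, 0], [0, 0.09, 0, 0.02, 0, 0, 0], [0, 0.12, 0, 0.02, 0, 0, 0], [0, 0.15, 0, 0.02, 0, 0, 0], [0, 0.17, 0, 0.02, 0, 0, 0], [0, 0.17, 0, 0.02, 0, 0, 0]])

```text
clock: 4.37
tcp_pos: [0.5308, 0.0232, 0.0344]
orientation: [3.139, 0.121, -0.001]
contact_force: [-3.1, -1.1, -0.9]
grip_width: 0.0003
```

send_rows(deltas=[[0, 0.015, 0, 0, 0, 0, 0], [0, 0.03, 0, 0, 0, 0, 0], [0, 0.03, 0, 0, 0, 0, 0]])

```text
clock: 4.62
tcp_pos: [0.535, 0.0235, 0.0344]
orientation: [3.139, 0.121, -0.001]
contact_force: [-3.6, -0.2, -1.4]
grip_width: -0.0004
```

send_rows(deltas=[[0, 0.013, 0, 0, 0, 0, 0], [0, 0.026, 0, 0, 0, 0, 0], [0, 0.026, 0, 0, 0, 0, 0]])

```text
clock: 4.87
tcp_pos: [0.5381, 0.0238, 0.0344]
orientation: [3.139, 0.121, -0.003]
contact_force: [-6.3, 0.5, 2.4]
grip_width: 0.0003
```

send_rows(deltas=[[0, 0.007, 0, 0, 0, 0, 0], [0, 0.014, 0, 0, 0, 0, 0], [0, 0.014, 0, 0, 0, 0, 0]])

```text
clock: 5.12
tcp_pos: [0.5391, 0.0238, 0.0344]
orientation: [3.138, 0.121, -0.006]
contact_force: [-9.1, -0.7, 5.9]
grip_width: 0.0
```

send_rows(deltas=[[0, 0.005, 0, 0, 0, 0, 0], [0, 0.007, 0, 0, 0, 0, 0], [0, 0.007, 0, 0, 0, 0, 0], [0, 0.007, 0, 0, 0, 0, 0], [0, 0.007, 0, 0, 0, 0, 0], [0, 0.007, 0, 0, 0, 0, 0], [0, 0.007, 0, 0, 0, 0, 0]])

```text
clock: 5.7
tcp_pos: [0.5398, 0.0239, 0.0344]
orientation: [3.138, 0.121, -0.007]
contact_force: [-9.7, -0.1, 7.1]
grip_width: 0.0
```

```bash
python3 -c "
from h import *
st();f=grab('wrist');t=grab('top')
cv2.imwrite('pics/w3.png',np.hstack([f['pixels'],cv2.resize(t['pixels'][130:240,230:350],(288,264)).repeat(1,0) if 0 else np.pad(cv2.resize(t['pixels'][130:240,230:350],(288,264),interpolation=cv2.INTER_CUBIC),((0,120),(0,0),(0,0)))])[:,:,::-1])"
```

```text
t 5.7 p [0.5398 0.0239 0.0344] yaw 4.42 F [-9.7 -0.1  7.1] w 0.0 j [ 0.12  0.58 -0.35  2.    0.33  0.62 -1.94]
```

View pics/w3.png

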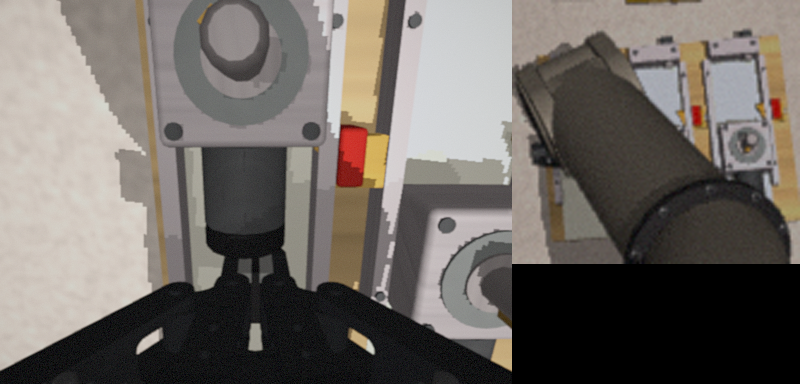

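send_rows(deltas=[[0, 0.007, 0, 0, 0, 0, 0], [0, 0.014, 0, 0, 0, 0, 0], [0, 0.014, 0, 0, 0, 0, 0], [0, 0.014, 0, 0, 0, 0, 0], [0, 0.014, 0, 0, 0, 0, 0], [0, 0.014, 0, 0, 0, 0, 0]])

```text
clock: 6.3
tcp_pos: [0.5427, 0.0241, 0.0344]
orientation: [3.139, 0.121, -0.005]
contact_force: [-8.0, -0.3, 4.7]
grip_width: -0.0
```

```bash
python3 -c "
from h import *
st();f=grab('wrist')
cv2.imwrite('pics/w4.png',cv2.resize(f['pixels'][90:240,140:400],(780,450),interpolation=cv2.INTER_CUBIC)[:,:,::-1])"
```

```text
t 6.3 p [0.5427 0.0241 0.0344] yaw 4.42 F [-8.  -0.3  4.7] w -0.0 j [ 0.12  0.58 -0.35  2.    0.33  0.62 -1.94]
```

View pics/w4.png

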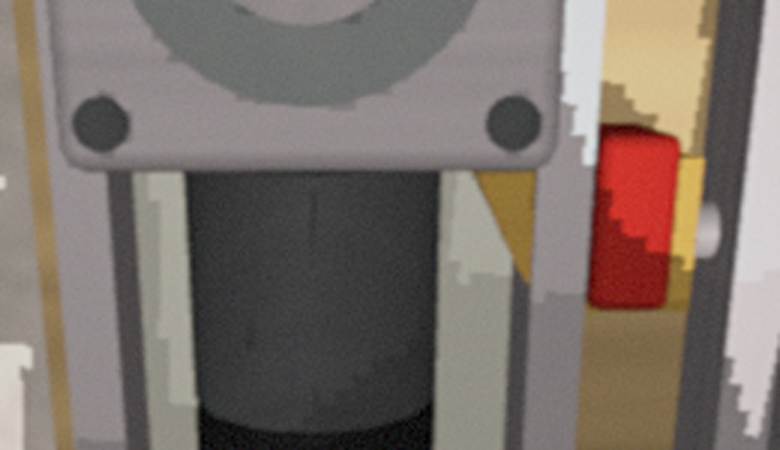

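send_rows(deltas=[[0, -0.1, 0, 0, 0, 0, 0], [0, -0.35, 0, 0, 0, 0, 0], [0, -0.6, 0, 0, 0, 0, 0], [0, -0.667, 0, 0, 0, 0, 0], [0, -0.667, 0, -0.2, 0, 0, 0], [0, -0.667, 0.2, -0.25, 0, 0, 0], [0, -0.667, 0.4, -0.25, 0, 0, 0], [0, -0.667, 0.6, -0.25, 0, 0, 0], [0, -0.667, 0.667, -0.25, 0, 0, 0], [0, -0.667, 0.667, -0.1, 0, 0, 0], [0, -0.667, 0.667, 0, 0, 0, 0], [0, -0.667, 0.667, 0, 0, 0, 0]])

```text
clock: 7.35
tcp_pos: [0.4521, -0.0833, 0.033]
orientation: [-3.139, -0.12, 0.002]
contact_force: [-0.9, -0.0, 0.2]
grip_width: 0.0001
```

send_rows(deltas=[[0, 0.05, 0, 0, 0, 0, 0], [0, 0.1, 0, 0, 0, 0, 0], [0, 0.15, 0, 0, 0, 0, 0], [0, 0.2, 0, 0, 0, 0, 0], [0, 0.25, 0, 0, 0, 0, 0], [0, 0.3, 0, 0, 0, 0, 0], [0, 0.35, 0, 0, 0, 0, 0], [0, 0.4, 0, 0, 0, 0, 0], [0, 0.45, 0, 0, 0, 0, 0], [0, 0.5, 0, 0, 0, 0, 0], [0, 0.55, 0, 0, 0, 0, 0], [0, 0.58, 0, 0, 0, 0, 0], [0, 0.6, 0, 0, 0, 0, 0], [0, 0.6, 0, 0, 0, 0, 0]])

```text
clock: 8.52
tcp_pos: [0.5435, -0.076, 0.0348]
orientation: [-3.139, -0.121, -0.003]
contact_force: [-1.2, -0.3, -0.6]
grip_width: 0.0004
```

```bash
python3 -c "
from h import *
st();go(.5504,-.0756,.034,4.4)"
```

```text
t 8.52 p [ 0.5435 -0.076   0.0348] yaw 4.43 F [-1.2 -0.3 -0.6] w 0.0004 j [ 0.29  0.58 -0.34  1.99  0.32  0.62 -1.75]
delta [0.0463 0.0012 0.0055] [-0.0001 -0.0006  0.0002]
```

send_rows(deltas=[[0, 0.012, 0, 0, 0, 0, 0], [0, 0.024, 0, 0, 0, 0, 0], [0, 0.036, 0, 0, 0, 0, 0], [0, 0.042, 0, 0, 0, 0, 0], [0, 0.048, 0, 0, 0, 0, 0], [0, 0.048, 0, 0, 0, 0, 0], [0, 0.048, 0, 0, 0, 0, 0]])

```text
clock: 9.1
tcp_pos: [0.5472, -0.0758, 0.0346]
orientation: [3.139, 0.121, -0.006]
contact_force: [-7.6, 0.6, 5.5]
grip_width: -0.0002
```

send_rows(deltas=[[0, 0.006, 0, 0, 0, 0, 0], [0, 0.012, 0, 0, 0, 0, 0], [0, 0.012, 0, 0, 0, 0, 0], [0, 0.012, 0, 0, 0, 0, 0], [0, 0.012, 0, 0, 0, 0, 0], [0, 0.012, 0, 0, 0, 0, 0]])

```text
clock: 9.6
tcp_pos: [0.5486, -0.0758, 0.0345]
orientation: [3.139, 0.121, -0.007]
contact_force: [-9.8, 1.4, 7.4]
grip_width: -0.0002
```

send_rows(deltas=[[0, 0.007, 0, 0, 0, 0, 0], [0, 0.014, 0, 0, 0, 0, 0], [0, 0.014, 0, 0, 0, 0, 0], [0, 0.014, 0, 0, 0, 0, 0], [0, 0.014, 0, 0, 0, 0, 0], [0, 0.014, 0, 0, 0, 0, 0], [0, 0.014, 0, 0, 0, 0, 0]])

```text
clock: 10.18
tcp_pos: [0.5511, -0.0759, 0.0345]
orientation: [3.138, 0.12, -0.006]
contact_force: [-9.2, 1.3, 4.7]
grip_width: 0.0003
```

```bash
cat >> h.py <<'E'
def brass(f):
    h=cv2.cvtColor(f['pixels'],cv2.COLOR_RGB2HSV);m=(abs(h[...,0].astype(int)-20)<8)&(h[...,1]>120)&(h[...,2]>60)
    return int(m[140:190,295:322].sum())
E
python3 -c "
from h import *
st();f=grab('wrist');print(brass(f));print(brass({'pixels':cv2.imread('pics/w3.png')[:,:512,::-1].copy()}))"
```

```text
t 10.18 p [ 0.5511 -0.0759  0.0345] yaw 4.39 F [-9.2  1.3  4.7] w 0.0003 j [ 0.29  0.59 -0.34  1.97  0.32  0.64 -1.75]
390
13
```

send_rows(deltas=[[0, -0.1, 0, 0, 0, 0, 0], [0, -0.35, 0, 0, 0, 0, 0], [0, -0.6, 0, 0, 0, 0, 0], [0, -0.68, 0, 0, 0, 0, 0], [0, -0.68, 0, -0.2, 0, 0, 0], [0, -0.68, 0.2, -0.25, 0, 0, 0], [0, -0.68, 0.4, -0.25, 0, 0, 0], [0, -0.68, 0.6, -0.25, 0, 0, 0], [0, -0.68, 0.667, -0.25, 0, 0, 0], [0, -0.68, 0.667, -0.1, 0, 0, 0], [0, -0.68, 0.667, 0, 0, 0, 0], [0, -0.68, 0.667, 0, 0, 0, 0]])

```text
clock: 11.23
tcp_pos: [0.4585, -0.1832, 0.0329]
orientation: [-3.139, -0.12, 0.002]
contact_force: [-0.4, 1.3, 0.8]
grip_width: -0.0
```

send_rows(deltas=[[0, 0.05, 0, 0, 0, 0, 0], [0, 0.1, 0, 0, 0, 0, 0], [0, 0.15, 0, 0, 0, 0, 0], [0, 0.2, 0, 0, 0, 0, 0], [0, 0.25, 0, 0, 0, 0, 0], [0, 0.3, 0, 0, 0, 0, 0], [0, 0.35, 0, 0, 0, 0, 0], [0, 0.4, 0, 0, 0, 0, 0], [0, 0.45, 0, 0, 0, 0, 0], [0, 0.5, 0, 0, 0, 0, 0], [0, 0.55, 0, 0, 0, 0, 0], [0, 0.58, 0, 0, 0, 0, 0], [0, 0.61, 0, 0, 0, 0, 0], [0, 0.61, 0, 0, 0, 0, 0]])

```text
clock: 12.4
tcp_pos: [0.552, -0.1756, 0.0348]
orientation: [-3.139, -0.122, -0.003]
contact_force: [-0.9, 0.4, 0.4]
grip_width: -0.0002
```

```bash
python3 -c "
from h import *
st();go(.558,-.1755,.034,4.4)"
```

```text
t 12.4 p [ 0.552  -0.1756  0.0348] yaw 4.45 F [-0.9  0.4  0.4] w -0.0002 j [ 0.45  0.61 -0.33  1.92  0.31  0.66 -1.56]
delta [0.0397 0.0025 0.0056] [-0.     -0.0007  0.0003]
```

send_rows(deltas=[[0, 0.012, 0, 0, 0, 0, 0], [0, 0.024, 0, 0, 0, 0, 0], [0, 0.034, 0, 0, 0, 0, 0], [0, 0.042, 0, 0, 0, 0, 0], [0, 0.048, 0, 0, 0, 0, 0], [0, 0.054, 0, 0, 0, 0, 0], [0, 0.054, 0, 0, 0, 0, 0]])

```text
clock: 12.98
tcp_pos: [0.5563, -0.1756, 0.0346]
orientation: [3.139, 0.12, -0.006]
contact_force: [-9.5, 1.8, 6.8]
grip_width: 0.0001
```

send_rows(deltas=[[0, 0.007, 0, 0, 0, 0, 0], [0, 0.014, 0, 0, 0, 0, 0], [0, 0.016, 0, 0, 0, 0, 0], [0, 0.016, 0, 0, 0, 0, 0], [0, 0.016, 0, 0, 0, 0, 0], [0, 0.016, 0, 0, 0, 0, 0], [0, 0.016, 0, 0, 0, 0, 0]])

```text
clock: 13.57
tcp_pos: [0.559, -0.1758, 0.0346]
orientation: [3.139, 0.12, -0.005]
contact_force: [-8.0, 0.4, 4.6]
grip_width: -0.0004
```

```bash
python3 -c "
from h import *
st();f=grab('wrist');print(brass(f))"
```

```text
t 13.57 p [ 0.559  -0.1758  0.0346] yaw 4.37 F [-8.   0.4  4.6] w -0.0004 j [ 0.45  0.62 -0.33  1.9   0.31  0.67 -1.56]
386
```

send_rows(deltas=[[0, -0.1, 0, 0, 0, 0, 0], [0, -0.1, 0, -0.2, 0, 0, 0], [0, -0.1, 0, -0.45, 0, 0, 0], [0, -0.1, 0, -0.7, 0, 0, 0], [0, 0.09, 0, -0.9, 0, 0, 0], [0, 0.09, 0, -0.9, 0, 0, 0], [0, 0.09, 0, -0.9, 0, 0, 0]])

```text
clock: 14.2
tcp_pos: [0.578, -0.1744, 0.1727]
orientation: [3.137, 0.121, 0.013]
contact_force: [-1.0, -0.1, -1.1]
grip_width: 0.0001
```

```bash
python3 -c "
from h import *
import pickle
st();f=grab('wrist');pickle.dump(f,open('v3.pkl','wb'))"
```

```text
t 14.2 p [ 0.578  -0.1744  0.1727] yaw 4.43 F [-1.  -0.1 -1.1] w 0.0001 j [ 0.49  0.46 -0.39  1.78  0.21  0.93 -1.49]
```

send_rows(deltas=[[0, 0, -0.2, 0, 0, 0, 0], [0, 0, -0.4, 0, 0, 0, 0], [0, 0, -0.6, 0, 0, 0, 0], [0, 0, -0.667, 0, 0, 0, 0], [0, 0, -0.667, 0, 0, 0, 0], [0, 0, -0.667, 0, 0, 0, 0]])

```text
clock: 14.75
tcp_pos: [0.5658, -0.0748, 0.1685]
orientation: [3.139, 0.122, -0.003]
contact_force: [0.3, -1.0, 0.2]
grip_width: 0.0003
```

```bash
python3 -c "
from h import *
import pickle
st();f=grab('wrist');pickle.dump(f,open('v2.pkl','wb'))"
```

```text
t 14.75 p [ 0.5658 -0.0748  0.1685] yaw 4.46 F [ 0.3 -1.   0.2] w 0.0003 j [ 0.35  0.42 -0.42  1.86  0.22  0.91 -1.66]
```

send_rows(deltas=[[0, 0, -0.2, 0, 0, 0, 0], [0, 0, -0.4, 0, 0, 0, 0], [0, 0, -0.6, 0, 0, 0, 0], [0, 0, -0.667, 0, 0, 0, 0], [0, 0, -0.667, 0, 0, 0, 0], [0, 0, -0.667, 0, 0, 0, 0]])

```text
clock: 15.3
tcp_pos: [0.5591, 0.0236, 0.1692]
orientation: [3.138, 0.119, -0.001]
contact_force: [-0.5, -1.3, 0.3]
grip_width: 0.0
```

```bash
python3 -c "
from h import *
import pickle
st();f=grab('wrist');pickle.dump(f,open('v1.pkl','wb'))
o=[]
for i in (1,2,3):
    f=pickle.load(open(f'v{i}.pkl','rb'));c=f['pixels'][50:160,200:310]
    o.append(cv2.resize(c,(264,264),interpolation=cv2.INTER_CUBIC))
cv2.imwrite('pics/keys.png',np.hstack(o)[:,:,::-1])
go(.50,.272,.28,4.4)"
```

```text
t 15.3 p [0.5591 0.0236 0.1692] yaw 4.34 F [-0.5 -1.3  0.3] w 0.0 j [ 0.21  0.41 -0.45  1.88  0.22  0.9  -1.85]
delta [-0.2699 -1.6857 -0.7412] [ 0.0005  0.0002 -0.0008]
```

View pics/keys.png

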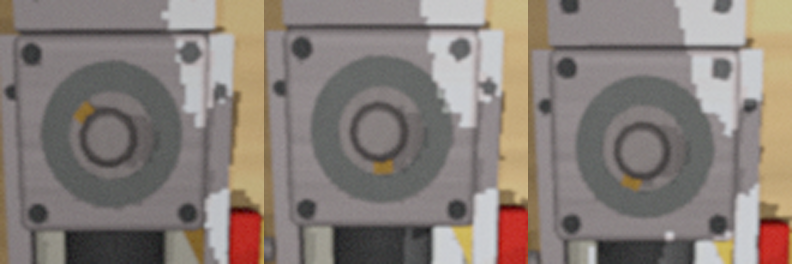

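```bash
python3 -c "
from h import *
import pickle
man={1:(109,137),2:(115,132),3:(113,152)}
for i in (1,2,3):
    f=pickle.load(open(f'v{i}.pkl','rb'));c=f['pixels'][50:160,200:310]
    g=cv2.resize(c,(440,440),interpolation=cv2.INTER_CUBIC);gg=cv2.medianBlur(cv2.cvtColor(g,cv2.COLOR_RGB2GRAY),7)
    m0=np.array(man[i])/2.4*4
    def hc(a,b):
        H=cv2.HoughCircles(gg,cv2.HOUGH_GRADIENT,1,10,param1=60,param2=15,minRadius=a,maxRadius=b)[0]
        H=H[np.hypot(*(H[:,:2]-m0).T)<30];return H[0]
    S=hc(38,54);C=hc(100,130)
    h=cv2.cvtColor(g,cv2.COLOR_RGB2HSV);m=((abs(h[...,0].astype(int)-19)<8)&(h[...,1]>110)).astype(np.uint8)
    yy,xx=np.mgrid[:440,:440];m[np.hypot(xx-m0[0],yy-m0[1])>75]=0
    n,l,s,ce=cv2.connectedComponentsWithStats(m);j=1+s[1:,4].argmax();k=ce[j]
    P=lambda u,z:ray(f,np.array(u)/4+[200-.375,50-.375],z)
    a=P(S[:2],.091);b=P(C[:2],.055);kk=P(k,.075)
    print(i,S,C,s[j,4],'shaft',a.round(4),'collar',b.round(4),'key',kk.round(4))
    for q in(a,b): d=kk-q;print('   ang',np.degrees(np.arctan2(d[1],d[0])).round(1),np.hypot(d[0],d[1])*1e3)
"
```

```text
Traceback (most recent call last):
IndexError: index 0 is out of bounds for axis 0 with size 0
```

send_rows(deltas=[[0, -0.05, -0.2, -0.15, 0, 0, 0], [0, -0.1, -0.4, -0.3, 0, 0, 0], [0, -0.15, -0.6, -0.45, 0, 0, 0], [0, -0.2, -0.8, -0.6, 0, 0, 0], [0.5, -0.27, -1, -0.74, 0, 0, 0], [1, -0.27, -1, -0.74, 0, 0, 0]])

```text
clock: 15.85
tcp_pos: [0.5069, 0.1776, 0.2853]
orientation: [-3.134, -0.129, -0.01]
contact_force: [-0.0, 0.8, 0.2]
grip_width: 0.0232
```

send_rows(deltas=[[1, 0, -0.2, 0, 0, 0, 0], [1, 0, -0.4, 0, 0, 0, 0], [1, 0, -0.6, 0, 0, 0, 0], [1, 0, -0.68, 0, 0, 0, 0], [1, 0, -0.68, 0, 0, 0, 0], [1, 0, -0.68, 0, 0, 0, 0]])

```text
clock: 16.35
tcp_pos: [0.5, 0.2718, 0.28]
orientation: [3.138, 0.119, -0.001]
contact_force: [-0.1, -0.5, -0.1]
grip_width: 0.0853
```

```bash
python3 -c "
from h import *
import pickle
st();f=grab('wrist');pickle.dump(f,open('m.pkl','wb'))
cv2.imwrite('pics/m.png',cv2.resize(f['pixels'],(800,600),interpolation=cv2.INTER_CUBIC)[:,:,::-1])"
```

```text
t 16.35 p [0.5    0.2718 0.28  ] yaw 4.33 F [-0.1 -0.5 -0.1] w 0.0853 j [-0.14  0.33 -0.58  1.74  0.2   1.14 -2.28]
```

View pics/m.png

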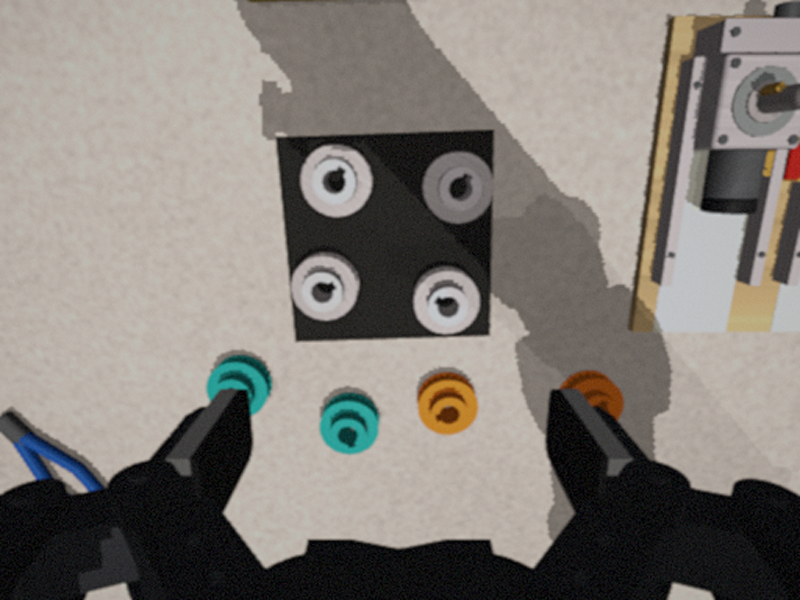

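```bash
python3 -c "
from h import *
import pickle
man={1:(109,137),2:(115,132),3:(113,152)}
for i in (1,2,3):
    f=pickle.load(open(f'v{i}.pkl','rb'));c=f['pixels'][50:160,200:310]
    g=cv2.resize(c,(440,440),interpolation=cv2.INTER_CUBIC);gg=cv2.medianBlur(cv2.cvtColor(g,cv2.COLOR_RGB2GRAY),5)
    m0=np.array(man[i])/2.4*4
    H=cv2.HoughCircles(gg,cv2.HOUGH_GRADIENT,1,5,param1=60,param2=12,minRadius=34,maxRadius=56)[0]
    H=H[np.hypot(*(H[:,:2]-m0).T)<20][:3]
    h=cv2.cvtColor(g,cv2.COLOR_RGB2HSV);m=((abs(h[...,0].astype(int)-19)<8)&(h[...,1]>110)).astype(np.uint8)
    yy,xx=np.mgrid[:440,:440];m[np.hypot(xx-m0[0],yy-m0[1])>75]=0
    n,l,s,ce=cv2.connectedComponentsWithStats(m);j=1+s[1:,4].argmax();k=ce[j]
    P=lambda u,z:ray(f,np.array(u)/4+[200-.375,50-.375],z)
    kk=P(k,.075);print(i,m0,H.round(1).tolist(),s[j,4],'key',kk.round(4))
    for q in [m0]+list(H): q=P(q[:2],.091);d=kk-q;print('   shaft',q.round(4),'ang',np.degrees(np.arctan2(d[1],d[0])).round(1),np.hypot(d[0],d[1])*1e3)
f=pickle.load(open('m.pkl','rb'))
for n,u in dict(A=(337,181),B=(462,187),C=(325,289),D=(448,302)).items(): print(n,ray(f,np.array(u)*.64,.032).round(4))
go(.548-.071,.3195-.005,.09,4.4)
"
```

```text
1 [181.66666667 228.33333333] [[180.5, 230.5, 47.70000076293945], [187.5, 227.5, 54.29999923706055], [173.5, 229.5, 40.79999923706055]] 588 key [0.6319 0.042  0.075 ]
   shaft [0.626  0.0341 0.091 ] ang 53.3 9.862357996729694
   shaft [0.6257 0.0343 0.091 ] ang 51.1 9.945206078722242
   shaft [0.6262 0.0332 0.091 ] ang 57.1 10.500836293408616
   shaft [0.6257 0.0354 0.091 ] ang 47.0 9.055148532780592
2 [191.66666667 220.        ] [[193.5, 219.5, 50.79999923706055], [190.5, 212.5, 43.0], [188.5, 219.5, 38.0]] 563 key [ 0.6244 -0.0672  0.075 ]
   shaft [ 0.6341 -0.0656  0.091 ] ang -170.5 9.795323150706972
   shaft [ 0.6342 -0.0659  0.091 ] ang -172.2 9.849855581914461
   shaft [ 0.6352 -0.0653  0.091 ] ang -170.1 10.943464148836172
   shaft [ 0.6341 -0.0651  0.091 ] ang -167.7 9.926978692516347
3 [188.33333333 253.33333333] [[188.5, 251.5, 35.099998474121094], [189.5, 259.5, 42.70000076293945], [182.5, 250.5, 40.70000076293945]] 475 key [ 0.6325 -0.1624  0.075 ]
   shaft [ 0.6418 -0.1649  0.091 ] ang 164.4 9.607413269729882
   shaft [ 0.6421 -0.1649  0.091 ] ang 164.9 9.888855351633332
   shaft [ 0.6408 -0.1652  0.091 ] ang 161.2 8.770538935095331
   shaft [ 0.6421 -0.164   0.091 ] ang 170.6 9.759514250659777
A [0.5511 0.3202 0.032 ]
B [0.5538 0.2276 0.032 ]
C [0.4679 0.3263 0.032 ]
D [0.4646 0.2288 0.032 ]
delta [-0.1321 -0.3035  1.2662] [ 0.0005  0.0002 -0.0009]
```

send_rows(deltas=[[0.7, -0.05, -0.15, 0.22, 0, 0, 0], [0.7, -0.1, -0.3, 0.45, 0, 0, 0], [0.7, -0.11, -0.32, 0.7, 0, 0, 0], [0.7, -0.11, -0.32, 0.95, 0, 0, 0], [0.7, -0.11, -0.32, 1, 0, 0, 0]])

```text
clock: 16.82
tcp_pos: [0.477, 0.3152, 0.1247]
orientation: [3.133, 0.117, -0.012]
contact_force: [-0.7, -0.6, -0.6]
grip_width: 0.0595
```

send_rows(deltas=[[0.7, 0, 0, 0.2, 0, 0, 0], [0.7, 0, 0, 0.26, 0, 0, 0], [0.7, 0, 0, 0.26, 0, 0, 0], [0.7, 0, 0, 0.26, 0, 0, 0]])

```text
clock: 17.15
tcp_pos: [0.48, 0.3194, 0.0927]
orientation: [3.139, 0.118, 0.001]
contact_force: [0.2, 0.2, 0.2]
grip_width: 0.0598
```

```bash
python3 -c "
from h import *
import pickle
st();f=grab('wrist');pickle.dump(f,open('pA.pkl','wb'))"
```

```text
t 17.15 p [0.48   0.3194 0.0927] yaw 4.32 F [0.2 0.2 0.2] w 0.0598 j [-0.3   0.55 -0.52  1.89  0.38  0.8  -2.51]
```

send_rows(deltas=[[0.7, 0, 0.2, 0, 0, 0, 0], [0.7, 0, 0.4, 0, 0, 0, 0], [0.7, 0, 0.63, 0, 0, 0, 0], [0.7, 0, 0.63, 0, 0, 0, 0], [0.7, 0, 0.63, 0, 0, 0, 0]])

```text
clock: 17.62
tcp_pos: [0.488, 0.2235, 0.0934]
orientation: [3.139, 0.113, 0.005]
contact_force: [0.3, 0.6, 0.2]
grip_width: 0.0599
```

```bash
python3 -c "
from h import *
import pickle
st();f=grab('wrist');pickle.dump(f,open('pB.pkl','wb'))
o=[]
for i in 'AB':
    f=pickle.load(open(f'p{i}.pkl','rb'));o.append(cv2.resize(f['pixels'][0:240,130:380],(400,384),interpolation=cv2.INTER_CUBIC))
cv2.imwrite('pics/pul.png',np.hstack(o)[:,:,::-1])"
```

```text
t 17.62 p [0.488  0.2235 0.0934] yaw 4.14 F [0.3 0.6 0.2] w 0.0599 j [-0.13  0.5  -0.52  1.98  0.36  0.75 -2.37]
```

View pics/pul.png

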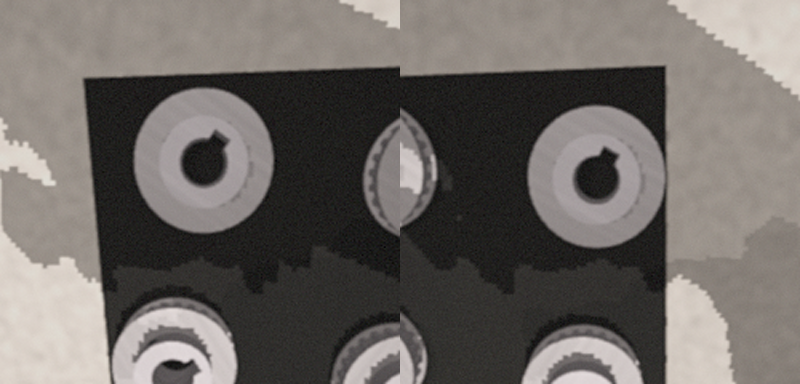

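```bash
cat >> h.py <<'E'
def keyway(f,box,z=.032,zr=.020,S=6):
    x0,y0,x1,y1=box
    g=cv2.resize(cv2.cvtColor(f['pixels'],cv2.COLOR_RGB2GRAY)[y0:y1,x0:x1],None,fx=S,fy=S,interpolation=cv2.INTER_CUBIC);g=cv2.GaussianBlur(g,(0,0),3)
    t,m=cv2.threshold(g,0,255,cv2.THRESH_OTSU)
    W=lambda u,zz:ray(f,(np.array(u)+.5)/S-.5+[x0,y0],zz)
    cs,_=cv2.findContours(m,cv2.RETR_EXTERNAL,cv2.CHAIN_APPROX_NONE)
    c=max(cs,key=cv2.contourArea);(rc,_,_)=cv2.fitEllipse(c)
    fill=cv2.drawContours(np.zeros_like(m),[c],-1,255,-1);b=cv2.bitwise_and(fill,cv2.bitwise_not(m))
    n,l,s,ce=cv2.connectedComponentsWithStats(b);k=min((j for j in range(1,n) if s[j,4]>300),key=lambda j:np.hypot(*(ce[j]-rc)))
    B=(l==k).astype(np.uint8);dt=cv2.distanceTransform(B,cv2.DIST_L2,5);_,R,_,bc=cv2.minMaxLoc(dt)
    yy,xx=np.nonzero(B);d=np.hypot(xx-bc[0],yy-bc[1]);sel=d>1.12*R
    kc=(xx[sel].mean(),yy[sel].mean())
    a=W(bc,z);kk=W(kc,z);rr=W(rc,zr);D=kk-a
    print('bore',a.round(4),'rim',rr.round(4),'R px',round(R/S,1),'n',sel.sum(),'ang',round(np.degrees(np.arctan2(D[1],D[0])),1),'r',round(np.hypot(*D[:2])*1e3,1))
    return a,np.degrees(np.arctan2(D[1],D[0]))
E
python3 -c "
from h import *
import pickle
keyway(pickle.load(open('pA.pkl','rb')),(208,50,305,150))
keyway(pickle.load(open('pB.pkl','rb')),(205,60,295,160))
"
```

```text
bore [0.5511 0.3228 0.032 ] rim [0.5519 0.3229 0.02  ] R px 14.0 n 1839 ang -30.5 r 9.9
bore [0.5532 0.229  0.032 ] rim [0.5538 0.2291 0.02  ] R px 13.8 n 1796 ang -25.0 r 9.9
```

```bash
python3 -c "
from h import *
go(.5535,.2275,.015,4.4)"
```

```text
delta [0.437  0.021  0.5241] [-0.0003 -0.001  -0.0006]
```

send_rows(deltas=[[0.82, 0.2, 0.01, 0, 0, 0, 0], [0.82, 0.4, 0.02, 0, 0, 0, 0], [0.82, 0.437, 0.021, 0, 0, 0, 0], [0.82, 0.437, 0.021, 0.2, 0, 0, 0], [0.82, 0.437, 0.021, 0.4, 0, 0, 0], [0.82, 0.437, 0.021, 0.52, 0, 0, 0], [0.82, 0.437, 0.021, 0.52, 0, 0, 0], [0.82, 0.437, 0.021, 0.52, 0, 0, 0]], squeeze=30)

```text
clock: 18.33
tcp_pos: [0.5514, 0.2293, 0.0138]
orientation: [-3.139, -0.124, 0.001]
contact_force: [-0.2, -0.2, 1.4]
grip_width: 0.0703
```

send_rows(deltas=[[0.3, 0, 0, 0, 0, 0, 0], [0.3, 0, 0, 0, 0, 0, 0], [0.3, 0, 0, 0, 0, 0, 0], [0.3, 0, 0, 0, 0, 0, 0], [0.3, 0, 0, 0, 0, 0, 0], [0.3, 0, 0, 0, 0, 0, 0]])

```text
clock: 18.83
tcp_pos: [0.553, 0.2293, 0.0158]
orientation: [-3.137, -0.121, -0.005]
contact_force: [-1.3, 1.3, 6.9]
grip_width: 0.0518
```

```bash
python3 -c "
from h import *
st()"
```

```text
t 18.83 p [0.553  0.2293 0.0158] yaw 4.43 F [-1.3  1.3  6.9] w 0.0518 j [-0.16  0.69 -0.45  1.87  0.45  0.68 -2.37]
```

send_rows(deltas=[[0.3, 0, 0, -0.1, 0, 0, 0], [0.3, 0, 0, -0.3, 0, 0, 0], [0.3, 0, 0, -0.55, 0, 0, 0], [0.3, 0, 0, -0.8, 0, 0, 0], [0.3, 0, 0, -1, 0, 0, 0], [0.3, 0, 0, -1, 0, 0, 0], [0.3, 0, 0, -1, 0, 0, 0]])

```text
clock: 19.42
tcp_pos: [0.5532, 0.2283, 0.1663]
orientation: [-3.138, -0.12, -0.008]
contact_force: [-0.1, -0.1, -2.2]
grip_width: 0.0517
```

```bash
python3 -c "
from h import *
import pickle
st();f=grab('wrist');pickle.dump(f,open('hold.pkl','wb'))
p,R,o=pose();print(proj(f,[p,p+R[:,2]*.0]))
cv2.imwrite('pics/hold.png',cv2.resize(f['pixels'][150:384,120:400],(700,585),interpolation=cv2.INTER_CUBIC)[:,:,::-1])"
```

```text
t 19.42 p [0.5532 0.2283 0.1663] yaw 4.39 F [-0.1 -0.1 -2.2] w 0.0517 j [-0.08  0.49 -0.55  1.79  0.31  0.94 -2.25]
[[254.73325647 262.36855955]
 [254.73325647 262.36855955]]
```

View pics/hold.png

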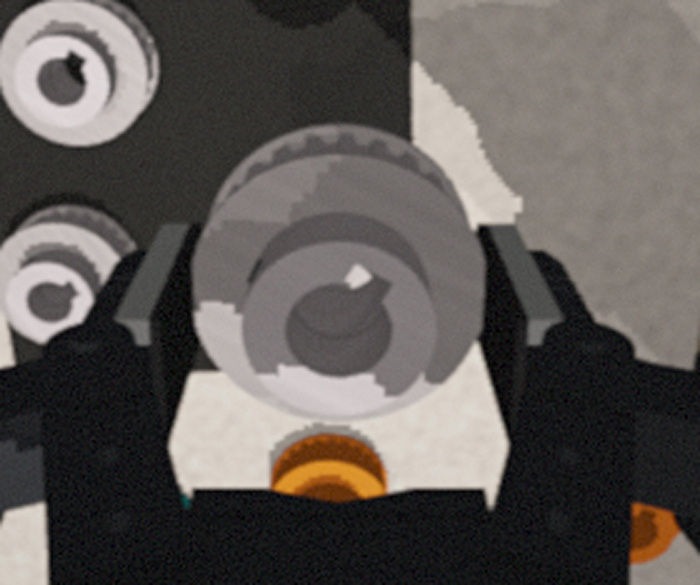

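```bash
python3 -c "
from h import *
import pickle
f=pickle.load(open('hold.pkl','rb'));p,R,o=pose()
for n,u,z in (('hub',(340,328.5),.1825),('bore',(338,330),.1825),('kw',(376,283),.1825)): 
    q=ray(f,(np.array(u)+.5)/2.5-.5+[120,150],z);print(n,q.round(4),'tool',(R.T@(q-p)*1e3).round(1))
# refine shaft tops: dark ring circle in v pics
for i,(cx,cy) in {1:(109,137),2:(115,132),3:(113,152)}.items():
    f=pickle.load(open(f'v{i}.pkl','rb'));c=f['pixels'][50:160,200:310]
    g=cv2.GaussianBlur(cv2.resize(cv2.cvtColor(c,cv2.COLOR_RGB2GRAY),None,fx=4,fy=4,interpolation=cv2.INTER_CUBIC),(0,0),3).astype(float)
    x0,y0=cx/2.4*4,cy/2.4*4
    for it in range(4):
        pts=[]
        for t in np.linspace(0,2*np.pi,72,endpoint=False):
            rr=np.arange(32,60,.5);v=cv2.remap(g.astype(np.float32),(x0+rr*np.cos(t)).astype(np.float32)[None],(y0+rr*np.sin(t)).astype(np.float32)[None],1)[0]
            j=v.argmin();pts.append((x0+rr[j]*np.cos(t),y0+rr[j]*np.sin(t),rr[j]))
        P=np.array(pts);ok=abs(P[:,2]-np.median(P[:,2]))<5
        (x0,y0),ax,_=cv2.fitEllipse(P[ok,:2].astype(np.float32))
    print(i,x0,y0,ax,ok.sum(),ray(f,(np.array([x0,y0])+.5)/4-.5+[200,50],.091).round(4))
"
```

```text
hub [0.5532 0.2271 0.1825] tool [  1.1   0.4 -18.1]
bore [0.5529 0.2275 0.1825] tool [  0.8   0.1 -18.1]
kw [0.5619 0.222  0.1825] tool [  9.4   6.3 -18.1]
1 180.38861083984375 228.82887268066406 (84.39091491699219, 88.31645965576172) 72 [0.6259 0.0343 0.091 ]
2 191.42645263671875 220.0303497314453 (85.23146057128906, 88.15986633300781) 72 [ 0.6341 -0.0655  0.091 ]
3 190.18789672851562 251.5150909423828 (82.98873901367188, 85.3800277709961) 72 [ 0.6421 -0.1652  0.091 ]
```

```bash
python3 -c "
from h import *
go(.635,-.0651,.155,4.4)"
```

```text
delta [0.402  1.9874 0.0633] [ 0.     -0.0005 -0.    ]
```

send_rows(deltas=[[0.3, 0.02, 0.1, 0, 0, 0, 0.03], [0.3, 0.04, 0.2, 0, 0, 0, 0.06], [0.3, 0.06, 0.3, 0, 0, 0, 0.1], [0.3, 0.08, 0.4, 0, 0, 0, 0.13], [0.3, 0.1, 0.5, 0, 0, 0, 0.17], [0.3, 0.12, 0.6, 0, 0, 0, 0.2], [0.3, 0.14, 0.7, 0, 0, 0, 0.24], [0.3, 0.16, 0.8, 0, 0, 0, 0.28], [0.3, 0.18, 0.9, 0, 0, 0, 0.32], [0.3, 0.2, 1, 0, 0, 0, 0.36], [0.3, 0.2, 1, 0, 0, 0, 0.4], [0.3, 0.2, 1, 0, 0, 0, 0.4]])

```text
clock: 20.47
tcp_pos: [0.5923, 0.0776, 0.1616]
orientation: [2.601, -1.756, -0.002]
contact_force: [0.0, 0.8, -0.6]
grip_width: 0.0514
```

```bash
python3 -c "
from h import *
st();go(.635,-.0651,.155,-140.7)"
```

```text
t 20.47 p [0.5923 0.0776 0.1616] yaw -68.07 F [ 0.   0.8 -0.6] w 0.0514 j [-0.3   0.44  0.08  1.82 -0.04  0.88 -2.96]
delta [0.9888 0.0912 0.0453] [ 0.0009 -0.0009  0.4035]
```

send_rows(deltas=[[0.3, 0, 0, 0, 0, 0, -0.04], [0.3, 0, 0, 0, 0, 0, -0.08], [0.3, 0, 0, 0, 0, 0, -0.12], [0.3, 0, 0, 0, 0, 0, -0.16], [0.3, 0, 0, 0, 0, 0, -0.2], [0.3, 0, 0, 0, 0, 0, -0.24], [0.3, 0, 0, 0, 0, 0, -0.28], [0.3, 0, 0, 0, 0, 0, -0.32], [0.3, 0, 0, 0, 0, 0, -0.36], [0.3, 0, 0, 0, 0, 0, -0.4], [0.3, 0, 0, 0, 0, 0, -0.44], [0.3, 0, 0, 0, 0, 0, -0.48], [0.3, 0, 0, 0, 0, 0, -0.52], [0.3, 0, 0, 0, 0, 0, -0.56], [0.3, 0, 0, 0, 0, 0, -0.6], [0.3, 0, 0, 0, 0, 0, -0.64], [0.3, 0, 0, 0, 0, 0, -0.68], [0.3, 0, 0, 0, 0, 0, -0.72], [0.3, 0, 0, 0, 0, 0, -0.76], [0.3, 0, 0, 0, 0, 0, -0.76]])

```text
clock: 22.13
tcp_pos: [0.5921, 0.08, 0.1616]
orientation: [-2.58, -1.789, 0.005]
contact_force: [-0.0, 0.2, -0.7]
grip_width: 0.0516
```

```bash
python3 -c "
from h import *
st();go(.635,-.0651,.155,-140.7)"
```

```text
t 22.13 p [0.5921 0.08   0.1616] yaw 69.47 F [-0.   0.2 -0.7] w 0.0516 j [ 0.11  0.48 -0.46  1.79  0.26  0.93 -0.82]
delta [-0.8053  0.6074  0.0436] [-0.001  -0.0011 -0.8324]
```

send_rows(deltas=[[0.3, -0.06, 0.05, 0, 0, 0, -0.04], [0.3, -0.12, 0.1, 0, 0, 0, -0.08], [0.3, -0.18, 0.15, 0, 0, 0, -0.12], [0.3, -0.24, 0.2, 0, 0, 0, -0.16], [0.3, -0.3, 0.25, 0, 0, 0, -0.2], [0.3, -0.36, 0.3, 0, 0, 0, -0.24], [0.3, -0.42, 0.35, 0, 0, 0, -0.28], [0.3, -0.48, 0.4, 0, 0, 0, -0.32], [0.3, -0.55, 0.45, 0, 0, 0, -0.36], [0.3, -0.62, 0.5, 0, 0, 0, -0.4], [0.3, -0.7, 0.55, 0, 0, 0, -0.44], [0.3, -0.8, 0.6, 0, 0, 0, -0.48], [0.3, -0.8, 0.6, 0, 0, 0, -0.52], [0.3, -0.8, 0.6, 0, 0, 0, -0.56], [0.3, -0.8, 0.6, 0, 0, 0, -0.6], [0.3, -0.8, 0.6, 0, 0, 0, -0.64], [0.3, -0.8, 0.6, 0, 0, 0, -0.68], [0.3, -0.8, 0.6, 0, 0, 0, -0.72], [0.3, -0.8, 0.6, 0, 0, 0, -0.76], [0.3, -0.8, 0.6, 0, 0, 0, -0.8]])

```text
clock: 23.8
tcp_pos: [0.6339, -0.0637, 0.162]
orientation: [0.881, -3.013, -0.001]
contact_force: [-0.1, 0.2, -1.2]
grip_width: 0.0514
```

```bash
python3 -c "
from h import *
st();go(.635,-.0651,.125,-140.7)
import pickle
f=grab('wrist');pickle.dump(f,open('h2.pkl','wb'));print(proj(f,[[.6341,-.0655,.091]]))
cv2.imwrite('pics/h2.png',cv2.resize(f['pixels'][130:384,120:400],(700,635),interpolation=cv2.INTER_CUBIC)[:585,:,::-1])"
```

```text
t 23.8 p [ 0.6339 -0.0637  0.162 ] yaw -147.39 F [-0.1  0.2 -1.2] w 0.0514 j [ 0.67  0.7  -0.98  1.67  0.64  1.12  1.64]
delta [-0.0015 -0.012   0.2467] [ 0.0005 -0.0006 -0.0372]
[[253.01704995 212.88803256]]
```

View pics/h2.png

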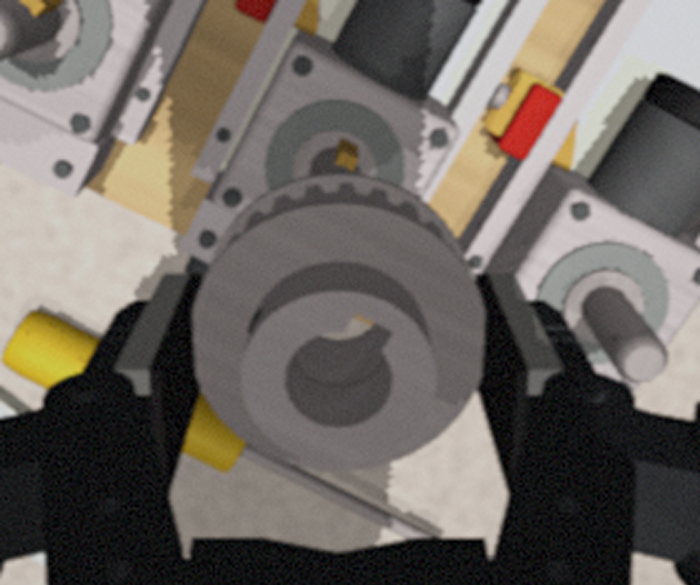

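send_rows(deltas=[[0.3, -0.0015, -0.012, 0, 0, 0, -0.037], [0.3, -0.0015, -0.012, 0.1, 0, 0, -0.037], [0.3, -0.0015, -0.012, 0.2, 0, 0, -0.037], [0.3, -0.0015, -0.012, 0.26, 0, 0, -0.037], [0.3, -0.0015, -0.012, 0.26, 0, 0, -0.037], [0.3, -0.0015, -0.012, 0.26, 0, 0, -0.037]])

```text
clock: 24.35
tcp_pos: [0.6352, -0.0649, 0.1231]
orientation: [1.048, -2.959, -0.001]
contact_force: [0.2, -1.2, -0.8]
grip_width: 0.0518
```

```bash
python3 -c "
from h import *
st();go(.635,-.0651,.1,-140.7)"
```

```text
t 24.35 p [ 0.6352 -0.0649  0.1231] yaw -140.99 F [ 0.2 -1.2 -0.8] w 0.0518 j [ 0.66  0.76 -0.97  1.7   0.7   1.08  1.71]
delta [ 0.0015 -0.0009  0.1541] [ 0.0005 -0.0006 -0.0016]
```

Descend onto the shaft tip slowly (tip at TCP ≈ 0.105).

send_rows(deltas=[[0.3, 0.001, 0, 0.05, 0, 0, 0], [0.3, 0.001, 0, 0.1, 0, 0, 0], [0.3, 0.001, 0, 0.13, 0, 0, 0], [0.3, 0.001, 0, 0.15, 0, 0, 0], [0.3, 0.001, 0, 0.15, 0, 0, 0]])

```text
clock: 24.77
tcp_pos: [0.6355, -0.0651, 0.1012]
orientation: [1.051, -2.96, -0.001]
contact_force: [0.1, 1.0, -1.6]
grip_width: 0.0512
```

send_rows(deltas=[[0.3, 0, 0, 0.02, 0, 0, 0], [0.3, 0, 0, 0.04, 0, 0, 0], [0.3, 0, 0, 0.055, 0, 0, 0], [0.3, 0, 0, 0.055, 0, 0, 0]])

```text
clock: 25.1
tcp_pos: [0.6357, -0.065, 0.0934]
orientation: [1.052, -2.96, -0.001]
contact_force: [-0.8, 0.3, -2.0]
grip_width: 0.0516
```

send_rows(deltas=[[0.3, 0, 0, 0.013, 0, 0, 0], [0.3, 0, 0, 0.026, 0, 0, 0], [0.3, 0, 0, 0.026, 0, 0, 0]])

```text
clock: 25.35
tcp_pos: [0.6358, -0.0649, 0.0896]
orientation: [1.052, -2.96, -0.0]
contact_force: [0.7, 0.8, -2.2]
grip_width: 0.0515
```

send_rows(deltas=[[0.3, 0, 0, 0.013, 0, 0, 0], [0.3, 0, 0, 0.026, 0, 0, 0], [0.3, 0, 0, 0.026, 0, 0, 0]])

```text
clock: 25.6
tcp_pos: [0.6358, -0.065, 0.0857]
orientation: [1.052, -2.96, -0.0]
contact_force: [0.7, 0.9, -1.4]
grip_width: 0.0516
```

send_rows(deltas=[[0.3, 0, 0, 0.013, 0, 0, 0], [0.3, 0, 0, 0.02, 0, 0, 0], [0.3, 0, 0, 0.02, 0, 0, 0]])

```text
clock: 25.85
tcp_pos: [0.6359, -0.065, 0.0828]
orientation: [-1.052, 2.96, 0.0]
contact_force: [-0.2, 1.0, -0.0]
grip_width: 0.0514
```

send_rows(deltas=[[0.3, 0, 0, 0.015, 0, 0, 0], [0.3, 0, 0, 0.03, 0, 0, 0], [0.3, 0, 0, 0.045, 0, 0, 0], [0.3, 0, 0, 0.06, 0, 0, 0], [0.3, 0, 0, 0.07, 0, 0, 0], [0.3, 0, 0, 0.07, 0, 0, 0]])

```text
clock: 26.35
tcp_pos: [0.6358, -0.065, 0.0721]
orientation: [1.052, -2.96, -0.0]
contact_force: [-0.5, 2.9, -2.0]
grip_width: 0.0518
```

send_rows(deltas=[[0.3, 0, 0, 0.01, 0, 0, 0], [0.3, 0, 0, 0.015, 0, 0, 0], [0.3, 0, 0, 0.015, 0, 0, 0]])

```text
clock: 26.6
tcp_pos: [0.6359, -0.0649, 0.0701]
orientation: [-1.052, 2.96, 0.0]
contact_force: [0.4, 2.5, -2.2]
grip_width: 0.0519
```

send_rows(deltas=[[0.3, 0, 0, 0.007, 0, 0, 0], [0.3, 0, 0, 0.007, 0, 0, 0], [0.85, 0, 0, 0.007, 0, 0, 0], [0.85, 0, 0, 0.007, 0, 0, 0], [0.85, 0, 0, 0.007, 0, 0, 0], [0.85, 0, 0, 0.007, 0, 0, 0], [0.85, 0, 0, -0.1, 0, 0, 0], [0.85, 0, 0, -0.3, 0, 0, 0], [0.85, 0, 0, -0.55, 0, 0, 0], [0.85, 0, 0, -0.8, 0, 0, 0], [0.85, 0, 0, -1, 0, 0, 0], [0.85, 0, 0, -1, 0, 0, 0]])

```text
clock: 27.6
tcp_pos: [0.6392, -0.0636, 0.2288]
orientation: [-1.048, 2.95, -0.006]
contact_force: [1.4, 1.0, 0.4]
grip_width: 0.0726
```

```bash
python3 -c "
from h import *
import pickle
st();f=grab('wrist');pickle.dump(f,open('r2.pkl','wb'));s=grab('scene');pickle.dump(s,open('s2.pkl','wb'));t=grab('top')
a=proj(f,[[.6341,-.0655,.085]])[0];b=proj(s,[[.6341,-.0655,.085]])[0];print(a,b,proj(t,[[.6341,-.0655,.085]])[0])
# rough pulley check in top view
cr=lambda im,c,h,S:cv2.resize(im['pixels'][max(0,int(c[1])-h):int(c[1])+h,max(0,int(c[0])-h):int(c[0])+h],(S,S),interpolation=cv2.INTER_CUBIC)
cv2.imwrite('pics/r2.png',np.hstack([cr(f,a,70,390),cr(s,b,35,390)])[:,:,::-1])"
```

```text
t 27.6 p [ 0.6392 -0.0636  0.2288] yaw -140.87 F [1.4 1.  0.4] w 0.0726 j [ 0.71  0.65 -1.05  1.61  0.6   1.22  1.79]
[258.30252402 179.35905701] [236.68573006 182.06527728] [291.55534893 161.0602159 ]
```

View pics/r2.png

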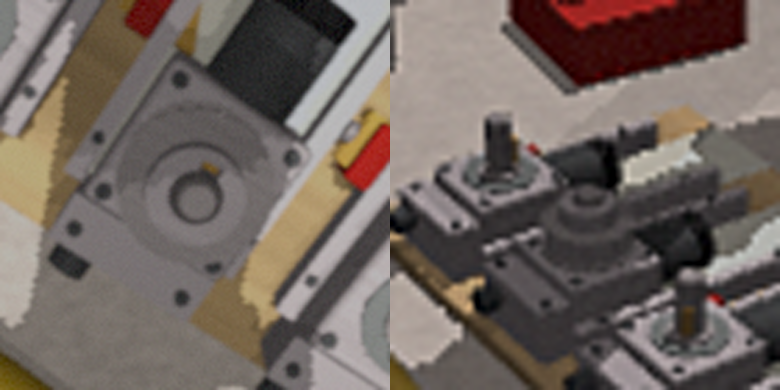

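```bash
python3 -c "
from h import *
go(.480,.3194,.2,-140)"
```

```text
delta [-0.8118  2.6454  0.1375] [-0.0004  0.     -0.005 ]
```

send_rows(deltas=[[0.85, -0.02, 0.08, 0, 0, 0, 0.04], [0.85, -0.05, 0.16, 0, 0, 0, 0.08], [0.85, -0.08, 0.25, 0, 0, 0, 0.12], [0.85, -0.1, 0.33, 0, 0, 0, 0.16], [0.85, -0.13, 0.42, 0, 0, 0, 0.2], [0.85, -0.15, 0.5, 0, 0, 0, 0.24], [0.85, -0.18, 0.58, 0, 0, 0, 0.28], [0.85, -0.2, 0.66, 0, 0, 0, 0.32], [0.85, -0.23, 0.75, 0, 0, 0, 0.36], [0.85, -0.26, 0.83, 0, 0, 0, 0.4], [0.85, -0.3, 0.92, 0, 0, 0, 0.44], [0.85, -0.31, 1, 0, 0, 0, 0.48], [0.85, -0.31, 1, 0, 0, 0, 0.52], [0.85, -0.31, 1, 0, 0, 0, 0.56], [0.85, -0.31, 1, 0, 0, 0, 0.6], [0.85, -0.31, 1, 0, 0, 0, 0.6]])

```text
clock: 29.08
tcp_pos: [0.5764, 0.0804, 0.2191]
orientation: [-1.782, -2.586, 0.003]
contact_force: [-0.3, -0.2, -0.7]
grip_width: 0.0728
```

```bash
python3 -c "
from h import *
st();go(.480,.3194,.2,4.4)"
```

```text
t 29.08 p [0.5764 0.0804 0.2191] yaw 110.87 F [-0.3 -0.2 -0.7] w 0.0728 j [ 0.28  0.43 -0.68  1.77  0.31  1.05 -0.15]
delta [ 1.718  -0.0326  0.1274] [-0.0006  0.0007  0.5915]
```

send_rows(deltas=[[0.85, 0.1, 0, 0, 0, 0, 0.04], [0.85, 0.2, 0, 0, 0, 0, 0.08], [0.85, 0.3, 0, 0, 0, 0, 0.12], [0.85, 0.4, 0, 0, 0, 0, 0.16], [0.85, 0.5, 0, 0, 0, 0, 0.2], [0.85, 0.6, 0, 0, 0, 0, 0.24], [0.85, 0.7, 0, 0, 0, 0, 0.28], [0.85, 0.8, 0, 0, 0, 0, 0.32], [0.85, 0.9, 0, 0, 0, 0, 0.36], [0.85, 1, 0, 0, 0, 0, 0.4], [0.85, 1, 0, 0, 0, 0, 0.44], [0.85, 1, -0.02, 0, 0, 0, 0.48], [0.85, 1, -0.02, 0, 0, 0, 0.52], [0.85, 1, -0.03, 0, 0, 0, 0.56], [0.85, 1, -0.03, 0, 0, 0, 0.592], [0.85, 1, -0.03, 0, 0, 0, 0.592]])

```text
clock: 30.42
tcp_pos: [0.5185, 0.2185, 0.2194]
orientation: [3.138, 0.124, -0.003]
contact_force: [0.6, 0.3, 0.1]
grip_width: 0.0725
```

```bash
python3 -c "
from h import *
st();go(.480,.3194,.092,4.4)"
```

```text
t 30.42 p [0.5185 0.2185 0.2194] yaw 4.52 F [0.6 0.3 0.1] w 0.0725 j [-0.22  0.34 -0.36  1.83  0.14  0.99 -2.13]
delta [-0.2013 -0.6915  0.8487] [0.0003 0.0006 0.0007]
```

send_rows(deltas=[[0.85, -0.07, -0.2, 0.05, 0, 0, 0], [0.85, -0.14, -0.4, 0.2, 0, 0, 0], [0.85, -0.2, -0.6, 0.4, 0, 0, 0], [0.85, -0.2, -0.69, 0.6, 0, 0, 0], [0.85, -0.2, -0.69, 0.83, 0, 0, 0], [0.85, -0.2, -0.69, 0.83, 0, 0, 0], [0.85, -0.2, -0.69, 0.83, 0, 0, 0]])

```text
clock: 31.0
tcp_pos: [0.4797, 0.3184, 0.0941]
orientation: [3.136, 0.131, -0.007]
contact_force: [0.5, 0.4, -0.0]
grip_width: 0.0725
```

```bash
cat >> h.py <<'E'
def look(n,guess):
    """guess: world xy of pulley; prints bore, keyway"""
    import pickle
    f=grab('wrist');pickle.dump(f,open(n+'.pkl','wb'));c=proj(f,[[*guess,.026]])[0].astype(int);b=48
    print(n,c,end=' ');return keyway(f,(max(0,c[0]-b),max(0,c[1]-b),c[0]+b,c[1]+b))
E
python3 -c "
from h import *
st();look('pA2',(.5515,.3228))"
```

```text
t 31.0 p [0.4797 0.3184 0.0941] yaw 4.77 F [ 0.5  0.4 -0. ] w 0.0725 j [-0.42  0.52 -0.35  1.89  0.25  0.77 -2.4 ]
pA2 [255  99] bore [0.551  0.3228 0.032 ] rim [0.5519 0.3229 0.02  ] R px 14.0 n 1842 ang -30.2 r 9.9
```

send_rows(deltas=[[0.85, -0.2, 0, 0, 0, 0, 0], [0.85, -0.4, 0, 0, 0, 0, 0], [0.85, -0.55, -0.06, 0, 0, 0, 0], [0.85, -0.55, -0.06, 0, 0, 0, 0], [0.85, -0.55, -0.06, 0, 0, 0, 0]])

```text
clock: 31.47
tcp_pos: [0.3986, 0.3231, 0.0983]
orientation: [-3.137, -0.129, -0.005]
contact_force: [-0.7, -0.4, 0.4]
grip_width: 0.0728
```

```bash
python3 -c "
from h import *
st();look('pC',(.4679,.328))"
```

```text
t 31.47 p [0.3986 0.3231 0.0983] yaw 4.7 F [-0.7 -0.4  0.4] w 0.0728 j [-0.49  0.43 -0.38  2.04  0.25  0.7  -2.52]
pC [255 104] bore [0.466  0.3289 0.032 ] rim [0.4668 0.329  0.02  ] R px 13.5 n 1585 ang -54.3 r 10.0
```

send_rows(deltas=[[0.85, 0, 0.2, 0, 0, 0, 0], [0.85, 0, 0.4, 0, 0, 0, 0], [0.85, 0, 0.6, 0, 0, 0, 0], [0.85, 0, 0.65, 0, 0, 0, 0], [0.85, 0, 0.65, 0, 0, 0, 0], [0.85, 0, 0.65, 0, 0, 0, 0]])

```text
clock: 32.02
tcp_pos: [0.4074, 0.2252, 0.0967]
orientation: [-3.138, -0.122, -0.003]
contact_force: [-0.4, -0.5, 0.4]
grip_width: 0.0727
```

```bash
python3 -c "
from h import *
st();look('pD',(.4646,.229))"
```

```text
t 32.02 p [0.4074 0.2252 0.0967] yaw 4.44 F [-0.4 -0.5  0.4] w 0.0727 j [-0.32  0.37 -0.38  2.15  0.22  0.65 -2.34]
pD [254 124] bore [0.4618 0.2287 0.032 ] rim [0.4622 0.2288 0.02  ] R px 13.3 n 1497 ang 62.6 r 10.0
```

```bash
python3 -c "
from h import *
go(.4618,.2287,.017,4.4)"
```

```text
delta [0.364  0.0132 0.5314] [-0.0005 -0.0007  0.0008]
```

send_rows(deltas=[[0.85, 0.2, 0.01, 0, 0, 0, 0], [0.85, 0.364, 0.013, 0, 0, 0, 0], [0.85, 0.364, 0.013, 0.1, 0, 0, 0], [0.85, 0.364, 0.013, 0.25, 0, 0, 0], [0.85, 0.364, 0.013, 0.4, 0, 0, 0], [0.85, 0.364, 0.013, 0.531, 0, 0, 0], [0.85, 0.364, 0.013, 0.531, 0, 0, 0], [0.85, 0.364, 0.013, 0.531, 0, 0, 0]])

```text
clock: 32.73
tcp_pos: [0.4599, 0.2288, 0.0157]
orientation: [-3.139, -0.128, 0.002]
contact_force: [-0.3, 0.6, -0.6]
grip_width: 0.0723
```

```bash
python3 -c "
from h import *
st();go(.4618,.2287,.017,4.4)"
```

```text
t 32.73 p [0.4599 0.2288 0.0157] yaw 4.67 F [-0.3  0.6 -0.6] w 0.0723 j [-0.34  0.57 -0.3   2.07  0.31  0.54 -2.36]
delta [ 0.0128  0.0015 -0.0087] [-0.      0.0005  0.0015]
```

send_rows(deltas=[[0.85, 0.01, 0, -0.009, 0, 0, 0], [0.85, 0.01, 0, -0.009, 0, 0, 0], [0.3, 0.01, 0, -0.009, 0, 0, 0], [0.3, 0.01, 0, -0.009, 0, 0, 0], [0.3, 0.01, 0, -0.009, 0, 0, 0], [0.3, 0.01, 0, -0.009, 0, 0, 0], [0.3, 0.01, 0, -0.009, 0, 0, 0], [0.3, 0.01, 0, -0.009, 0, 0, 0]])

```text
clock: 33.4
tcp_pos: [0.4627, 0.2281, 0.0189]
orientation: [-3.138, -0.125, -0.003]
contact_force: [-2.1, -0.0, 7.7]
grip_width: 0.0518
```

```bash
python3 -c "
from h import *
st()"
```

```text
t 33.4 p [0.4627 0.2281 0.0189] yaw 4.55 F [-2.1 -0.   7.7] w 0.0518 j [-0.34  0.57 -0.3   2.07  0.31  0.54 -2.35]
```

send_rows(deltas=[[0.3, 0, 0, -0.1, 0, 0, 0], [0.3, 0, 0, -0.3, 0, 0, 0], [0.3, 0, 0, -0.55, 0, 0, 0], [0.3, 0, 0, -0.8, 0, 0, 0], [0.3, 0, 0, -1, 0, 0, 0], [0.3, 0, 0, -1, 0, 0, 0], [0.3, 0, 0, -1, 0, 0, 0]])

```text
clock: 33.98
tcp_pos: [0.4629, 0.2278, 0.1695]
orientation: [-3.138, -0.124, -0.007]
contact_force: [-0.6, 0.1, -2.0]
grip_width: 0.0514
```

```bash
python3 -c "
from h import *
st();go(.6259,.0343,.13,-6.2)"
```

```text
t 33.98 p [0.4629 0.2278 0.1695] yaw 4.52 F [-0.6  0.1 -2. ] w 0.0514 j [-0.25  0.33 -0.4   1.99  0.17  0.85 -2.23]
delta [0.9806 1.3723 0.2655] [-0.0005 -0.0013  0.0596]
```

send_rows(deltas=[[0.3, 0.12, 0.17, 0, 0, 0, 0.015], [0.3, 0.24, 0.34, 0, 0, 0, 0.03], [0.3, 0.36, 0.5, 0, 0, 0, 0.045], [0.3, 0.48, 0.67, 0, 0, 0, 0.0596], [0.3, 0.6, 0.84, 0, 0, 0, 0.0596], [0.3, 0.72, 1, 0, 0, 0, 0.0596], [0.3, 0.72, 1, 0, 0, 0, 0.0596]])

```text
clock: 34.57
tcp_pos: [0.5839, 0.0791, 0.1653]
orientation: [3.132, -0.182, -0.001]
contact_force: [0.9, -0.9, -1.8]
grip_width: 0.0515
```

```bash
python3 -c "
from h import *
st();go(.6268,.0342,.125,-6.2)"
```

```text
t 34.57 p [0.5839 0.0791 0.1653] yaw -6.67 F [ 0.9 -0.9 -1.8] w 0.0515 j [-0.03  0.44 -0.27  1.82  0.15  0.9  -2.06]
delta [0.3189 0.2632 0.2698] [ 0.0013  0.0001 -0.0026]
```

send_rows(deltas=[[0.3, 0.15, 0.13, 0, 0, 0, 0], [0.3, 0.3, 0.25, 0, 0, 0, -0.002], [0.3, 0.319, 0.263, 0, 0, 0, -0.002], [0.3, 0.319, 0.263, 0.12, 0, 0, -0.002], [0.3, 0.319, 0.263, 0.24, 0, 0, -0.002], [0.3, 0.319, 0.263, 0.27, 0, 0, -0.002], [0.3, 0.319, 0.263, 0.27, 0, 0, -0.002], [0.3, 0.319, 0.263, 0.27, 0, 0, -0.002]])

```text
clock: 35.23
tcp_pos: [0.6241, 0.0424, 0.1263]
orientation: [3.137, -0.159, -0.003]
contact_force: [-0.1, 0.2, -1.1]
grip_width: 0.0513
```

```bash
python3 -c "
from h import *
st();go(.6268,.0342,.1,-6.2)"
```

```text
t 35.23 p [0.6241 0.0424 0.1263] yaw -5.79 F [-0.1  0.2 -1.1] w 0.0513 j [ 0.02  0.54 -0.25  1.76  0.17  0.87 -1.98]
delta [0.0237 0.0522 0.1755] [0.0001 0.0005 0.0023]
```

send_rows(deltas=[[0.3, 0.024, 0.052, 0, 0, 0, 0.002], [0.3, 0.024, 0.052, 0, 0, 0, 0.002], [0.3, 0.024, 0.052, 0, 0, 0, 0.002], [0.3, 0.024, 0.052, 0, 0, 0, 0.002]])

```text
clock: 35.57
tcp_pos: [0.6279, 0.0338, 0.1276]
orientation: [-3.137, 0.17, -0.002]
contact_force: [0.1, -0.6, -1.7]
grip_width: 0.0513
```

```bash
python3 -c "
from h import *
st();go(.6268,.0342,.1,-6.2)"
```

```text
t 35.57 p [0.6279 0.0338 0.1276] yaw -6.21 F [ 0.1 -0.6 -1.7] w 0.0513 j [ 0.03  0.54 -0.25  1.76  0.17  0.87 -1.97]
delta [-0.0078 -0.0019  0.1841] [-0.     -0.0003 -0.    ]
```

send_rows(deltas=[[0.3, -0.007, -0.002, 0.04, 0, 0, 0], [0.3, -0.007, -0.002, 0.08, 0, 0, 0], [0.3, -0.007, -0.002, 0.11, 0, 0, 0], [0.3, -0.007, -0.002, 0.14, 0, 0, 0], [0.3, -0.007, -0.002, 0.16, 0, 0, 0], [0.3, -0.007, -0.002, 0.16, 0, 0, 0]])

```text
clock: 36.07
tcp_pos: [0.6263, 0.0345, 0.102]
orientation: [3.137, -0.169, -0.001]
contact_force: [0.3, 0.1, -1.5]
grip_width: 0.0514
```

send_rows(deltas=[[0.3, 0, 0, 0.02, 0, 0, 0], [0.3, 0, 0, 0.04, 0, 0, 0], [0.3, 0, 0, 0.06, 0, 0, 0], [0.3, 0, 0, 0.06, 0, 0, 0]])

```text
clock: 36.4
tcp_pos: [0.6264, 0.0344, 0.0934]
orientation: [3.137, -0.169, -0.001]
contact_force: [0.8, 0.1, -0.9]
grip_width: 0.0513
```

send_rows(deltas=[[0.3, 0, 0, 0.013, 0, 0, 0], [0.3, 0, 0, 0.026, 0, 0, 0], [0.3, 0, 0, 0.026, 0, 0, 0]])

```text
clock: 36.65
tcp_pos: [0.6267, 0.0347, 0.0899]
orientation: [-3.137, 0.169, -0.001]
contact_force: [1.1, 0.4, -1.7]
grip_width: 0.0513
```

send_rows(deltas=[[0.3, 0, 0, 0.013, 0, 0, 0], [0.3, 0, 0, 0.026, 0, 0, 0], [0.3, 0, 0, 0.026, 0, 0, 0]])

```text
clock: 36.9
tcp_pos: [0.6267, 0.0347, 0.086]
orientation: [-3.137, 0.169, -0.001]
contact_force: [1.8, 1.5, -2.2]
grip_width: 0.0514
```

send_rows(deltas=[[0.3, 0, 0, 0.013, 0, 0, 0], [0.3, 0, 0, 0.026, 0, 0, 0], [0.3, 0, 0, 0.026, 0, 0, 0]])

```text
clock: 37.15
tcp_pos: [0.6267, 0.0348, 0.082]
orientation: [-3.137, 0.169, -0.001]
contact_force: [2.9, 2.0, -1.4]
grip_width: 0.0517
```

send_rows(deltas=[[0.3, 0, 0, 0.015, 0, 0, 0], [0.3, 0, 0, 0.03, 0, 0, 0], [0.3, 0, 0, 0.045, 0, 0, 0], [0.3, 0, 0, 0.055, 0, 0, 0], [0.3, 0, 0, 0.055, 0, 0, 0]])

```text
clock: 37.57
tcp_pos: [0.6266, 0.0348, 0.0737]
orientation: [-3.137, 0.169, -0.0]
contact_force: [2.6, 2.2, -1.7]
grip_width: 0.0513
```

send_rows(deltas=[[0.3, 0, 0, 0.008, 0, 0, 0], [0.3, 0, 0, 0.008, 0, 0, 0]])

```text
clock: 37.73
tcp_pos: [0.6267, 0.0348, 0.0728]
orientation: [-3.137, 0.169, -0.001]
contact_force: [3.4, 2.9, -0.8]
grip_width: 0.0516
```

send_rows(deltas=[[0.85, 0, 0, 0, 0, 0, 0], [0.85, 0, 0, 0, 0, 0, 0], [0.85, 0, 0, 0, 0, 0, 0], [0.85, 0, 0, 0, 0, 0, 0], [0.85, 0, 0, -0.1, 0, 0, 0], [0.85, 0, 0, -0.3, 0, 0, 0], [0.85, 0, 0, -0.55, 0, 0, 0], [0.85, 0, 0, -0.8, 0, 0, 0], [0.85, 0, 0, -1, 0, 0, 0], [0.85, 0, 0, -1, 0, 0, 0], [0.85, 0, 0, -1, 0, 0, 0]])

```text
clock: 38.65
tcp_pos: [0.6276, 0.0343, 0.2251]
orientation: [-3.137, 0.17, -0.007]
contact_force: [0.5, -0.5, -0.4]
grip_width: 0.0722
```

```bash
python3 -c "
from h import *
import pickle
st();s=grab('scene');f=grab('wrist')
a=proj(f,[[.6259,.0343,.085]])[0];b=proj(s,[[.6259,.0343,.085]])[0]
cr=lambda im,c,h,S:cv2.resize(im['pixels'][max(0,int(c[1])-h):int(c[1])+h,max(0,int(c[0])-h):int(c[0])+h],(S,S),interpolation=cv2.INTER_CUBIC)
cv2.imwrite('pics/r1.png',np.hstack([cr(f,a,70,390),cr(s,b,35,390)])[:,:,::-1])
go(.480,.3184,.2,4.4)"
```

```text
t 38.65 p [0.6276 0.0343 0.2251] yaw -6.2 F [ 0.5 -0.5 -0.4] w 0.0722 j [ 0.05  0.43 -0.27  1.68  0.13  1.05 -1.94]
delta [-1.1697 -1.7802  0.1464] [ 0.0002  0.0006 -0.0588]
```

View pics/r1.png

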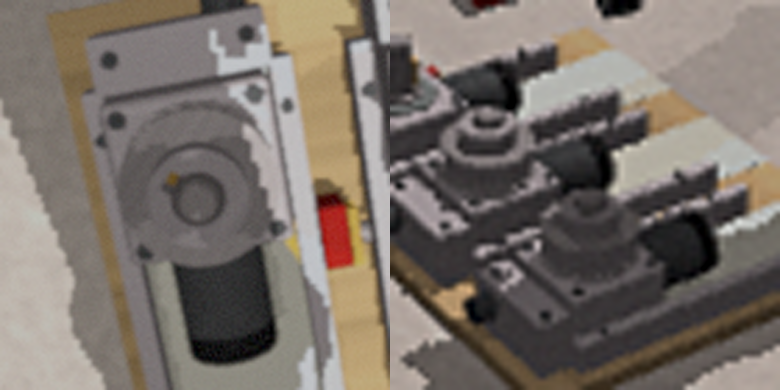

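send_rows(deltas=[[0.85, -0.12, -0.18, 0, 0, 0, -0.03], [0.85, -0.24, -0.36, 0, 0, 0, -0.059], [0.85, -0.36, -0.54, 0, 0, 0, -0.059], [0.85, -0.48, -0.72, 0, 0, 0, -0.059], [0.85, -0.6, -0.9, 0, 0, 0, -0.059], [0.85, -0.67, -1, 0, 0, 0, -0.059], [0.85, -0.67, -1, 0, 0, 0, -0.059], [0.85, -0.67, -1, 0, 0, 0, -0.059]])

```text
clock: 39.42
tcp_pos: [0.5413, 0.1949, 0.2212]
orientation: [3.138, 0.126, -0.005]
contact_force: [0.5, -1.2, 0.6]
grip_width: 0.0723
```

```bash
python3 -c "
from h import *
st();go(.480,.3184,.094,4.4)"
```

```text
t 39.42 p [0.5413 0.1949 0.2212] yaw 4.6 F [ 0.5 -1.2  0.6] w 0.0723 j [-0.16  0.36 -0.37  1.8   0.15  1.01 -2.08]
delta [-0.339  -0.854   0.8482] [0.0003 0.0009 0.0011]
```

send_rows(deltas=[[0.85, -0.08, -0.2, 0.05, 0, 0, 0], [0.85, -0.16, -0.4, 0.2, 0, 0, 0], [0.85, -0.24, -0.6, 0.4, 0, 0, 0], [0.85, -0.339, -0.8, 0.6, 0, 0, 0], [0.85, -0.339, -0.854, 0.8, 0, 0, 0], [0.85, -0.339, -0.854, 0.845, 0, 0, 0], [0.85, -0.339, -0.854, 0.845, 0, 0, 0], [0.85, -0.339, -0.854, 0.845, 0, 0, 0]])

```text
clock: 40.08
tcp_pos: [0.4834, 0.3159, 0.0957]
orientation: [3.137, 0.117, -0.001]
contact_force: [0.3, -1.0, 0.9]
grip_width: 0.0726
```

```bash
python3 -c "
from h import *
st();a,b=look('pA3',(.5515,.3228));go(a[0],a[1],.017,4.4)"
```

```text
t 40.08 p [0.4834 0.3159 0.0957] yaw 4.29 F [ 0.3 -1.   0.9] w 0.0726 j [-0.4   0.53 -0.37  1.89  0.26  0.77 -2.41]
pA3 [250 105] bore [0.5511 0.3228 0.032 ] rim [0.5518 0.3229 0.02  ] R px 13.7 n 1798 ang -30.8 r 9.9
delta [ 0.4477 -0.01    0.5325] [ 0.0002 -0.0004 -0.0008]
```

send_rows(deltas=[[0.85, 0.2, -0.005, 0, 0, 0, 0], [0.85, 0.4, -0.01, 0, 0, 0, 0], [0.85, 0.45, -0.01, 0.1, 0, 0, 0], [0.85, 0.45, -0.01, 0.25, 0, 0, 0], [0.85, 0.45, -0.01, 0.4, 0, 0, 0], [0.85, 0.45, -0.01, 0.52, 0, 0, 0], [0.85, 0.45, -0.01, 0.52, 0, 0, 0], [0.85, 0.45, -0.01, 0.52, 0, 0, 0]])

```text
clock: 40.8
tcp_pos: [0.5505, 0.3236, 0.019]
orientation: [3.139, 0.118, 0.001]
contact_force: [0.3, -0.1, 0.2]
grip_width: 0.0723
```

```bash
python3 -c "
from h import *
st();go(.5511,.3228,.017,4.4)"
```

```text
t 40.8 p [0.5505 0.3236 0.019 ] yaw 4.32 F [ 0.3 -0.1  0.2] w 0.0723 j [-0.4   0.71 -0.32  1.77  0.32  0.71 -2.38]
delta [0.0033 0.0054 0.0131] [ 0.0002 -0.0002 -0.0004]
```

send_rows(deltas=[[0.85, 0.003, 0.004, 0, 0, 0, 0], [0.3, 0.003, 0.004, 0, 0, 0, 0], [0.3, 0.003, 0.004, 0, 0, 0, 0], [0.3, 0.003, 0.004, 0, 0, 0, 0], [0.3, 0.003, 0.004, 0, 0, 0, 0], [0.3, 0.003, 0.004, 0, 0, 0, 0], [0.3, 0.003, 0.004, 0, 0, 0, 0]])

```text
clock: 41.38
tcp_pos: [0.5511, 0.3246, 0.0203]
orientation: [-3.139, -0.121, -0.005]
contact_force: [-0.5, -1.5, 7.2]
grip_width: 0.0512
```

```bash
python3 -c "
from h import *
st()"
```

```text
t 41.38 p [0.5511 0.3246 0.0203] yaw 4.42 F [-0.5 -1.5  7.2] w 0.0512 j [-0.4   0.71 -0.32  1.77  0.32  0.71 -2.38]
```

send_rows(deltas=[[0.3, 0, 0, -0.1, 0, 0, 0], [0.3, 0, 0, -0.3, 0, 0, 0], [0.3, 0, 0, -0.55, 0, 0, 0], [0.3, 0, 0, -0.8, 0, 0, 0], [0.3, 0, 0, -1, 0, 0, 0], [0.3, 0, 0, -1, 0, 0, 0], [0.3, 0, 0, -1, 0, 0, 0]])

```text
clock: 41.97
tcp_pos: [0.5509, 0.3252, 0.1717]
orientation: [-3.137, -0.122, -0.008]
contact_force: [0.4, 0.7, -2.3]
grip_width: 0.051
```

```bash
python3 -c "
from h import *
import pickle
st();pickle.dump(grab('wrist'),open('holdA.pkl','wb'));go(.6421,-.1652,.16,4.4)"
```

```text
t 41.97 p [0.5509 0.3252 0.1717] yaw 4.45 F [ 0.4  0.7 -2.3] w 0.051 j [-0.35  0.52 -0.38  1.69  0.23  0.97 -2.31]
delta [0.3604 3.3011 0.0615] [-0.0002 -0.0005  0.0002]
```

send_rows(deltas=[[0.3, 0.01, 0.1, 0, 0, 0, -0.04], [0.3, 0.02, 0.2, 0, 0, 0, -0.08], [0.3, 0.03, 0.3, 0, 0, 0, -0.12], [0.3, 0.04, 0.4, 0, 0, 0, -0.16], [0.3, 0.05, 0.5, 0, 0, 0, -0.2], [0.3, 0.06, 0.6, 0, 0, 0, -0.24], [0.3, 0.07, 0.7, 0, 0, 0, -0.28], [0.3, 0.08, 0.8, 0, 0, 0, -0.32], [0.3, 0.09, 0.9, 0, 0, 0, -0.36], [0.3, 0.1, 1, 0, 0, 0, -0.4], [0.3, 0.11, 1, 0, 0, 0, -0.44], [0.3, 0.11, 1, 0, 0, 0, -0.48], [0.3, 0.11, 1, 0, 0, 0, -0.5], [0.3, 0.11, 1, 0, 0, 0, -0.5]])

```text
clock: 43.18
tcp_pos: [0.5767, 0.1752, 0.1663]
orientation: [-2.13, -2.307, 0.004]
contact_force: [0.0, -0.3, -1.7]
grip_width: 0.051
```

```bash
python3 -c "
from h import *
st();go(.6429,-.1651,.16,-161.3)"
```

```text
t 43.18 p [0.5767 0.1752 0.1663] yaw 94.57 F [ 0.  -0.3 -1.7] w 0.051 j [ 0.14  0.54 -0.72  1.77  0.42  1.   -0.67]
delta [-2.2969  0.2591  0.0421] [-0.0009 -0.0009 -0.5785]
```

send_rows(deltas=[[0.3, -0.1, 0.01, 0, 0, 0, -0.03], [0.3, -0.2, 0.02, 0, 0, 0, -0.06], [0.3, -0.3, 0.03, 0, 0, 0, -0.09], [0.3, -0.4, 0.04, 0, 0, 0, -0.12], [0.3, -0.5, 0.05, 0, 0, 0, -0.15], [0.3, -0.6, 0.07, 0, 0, 0, -0.18], [0.3, -0.7, 0.08, 0, 0, 0, -0.21], [0.3, -0.8, 0.09, 0, 0, 0, -0.24], [0.3, -0.9, 0.1, 0, 0, 0, -0.27], [0.3, -1, 0.11, 0, 0, 0, -0.3], [0.3, -1, 0.11, 0, 0, 0, -0.3]])

```text
clock: 44.1
tcp_pos: [0.6058, 0.0233, 0.1663]
orientation: [-0.859, -3.02, 0.004]
contact_force: [-0.1, -1.1, -2.0]
grip_width: 0.051
```

```bash
python3 -c "
from h import *
st();go(.6429,-.1651,.16,-161.3)"
```

```text
t 44.1 p [0.6058 0.0233 0.1663] yaw 148.24 F [-0.1 -1.1 -2. ] w 0.051 j [ 0.51  0.62 -0.92  1.75  0.56  1.06  0.42]
delta [-0.8717 -0.9377  0.0438] [-0.0008 -0.0008 -0.2803]
```

send_rows(deltas=[[0.3, -0.12, -0.13, 0, 0, 0, -0.04], [0.3, -0.24, -0.26, 0, 0, 0, -0.08], [0.3, -0.36, -0.39, 0, 0, 0, -0.12], [0.3, -0.48, -0.52, 0, 0, 0, -0.16], [0.3, -0.6, -0.65, 0, 0, 0, -0.2], [0.3, -0.72, -0.78, 0, 0, 0, -0.24], [0.3, -0.8, -0.88, 0, 0, 0, -0.28], [0.3, -0.87, -0.938, 0, 0, 0, -0.28], [0.3, -0.87, -0.938, 0, 0, 0, -0.28], [0.3, -0.87, -0.938, 0, 0, 0, -0.28], [0.3, -0.87, -0.938, 0, 0, 0, -0.28]])

```text
clock: 45.02
tcp_pos: [0.6431, -0.1581, 0.1678]
orientation: [0.514, -3.099, -0.002]
contact_force: [-0.1, 0.4, -0.9]
grip_width: 0.0507
```

```bash
python3 -c "
from h import *
import pickle
st();go(.6429,-.1651,.125,-161.3)
f=grab('wrist');pickle.dump(f,open('h3.pkl','wb'));print(proj(f,[[.6421,-.1652,.091]]))
cv2.imwrite('pics/h3.png',cv2.resize(f['pixels'][130:364,120:400],(700,585),interpolation=cv2.INTER_CUBIC)[:,:,::-1])"
```

```text
t 45.02 p [ 0.6431 -0.1581  0.1678] yaw -161.15 F [-0.1  0.4 -0.9] w 0.0507 j [ 0.83  0.78 -1.07  1.6   0.72  1.2   1.51]
delta [ 0.0162 -0.0442  0.2853] [ 0.0004 -0.0001  0.0008]
[[246.41612194 206.46177891]]
```

View pics/h3.png

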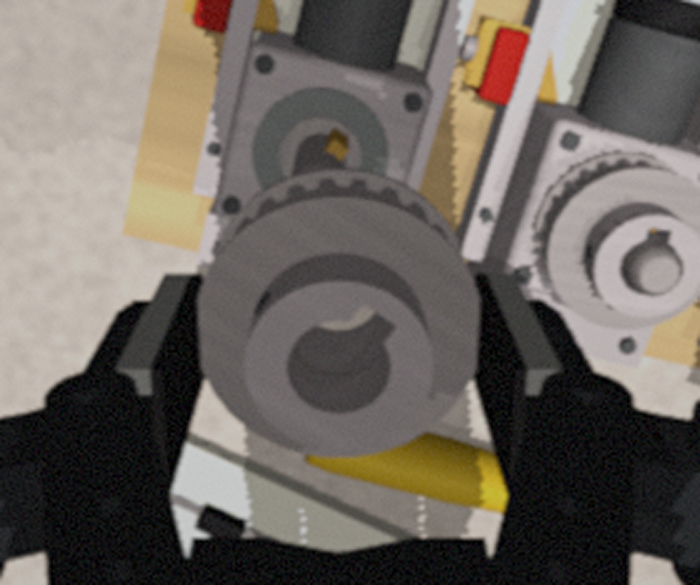

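```bash
python3 -c "
from h import *
import pickle
f=pickle.load(open('h3.pkl','rb'));p,R,o=pose();print(p)
K=np.array(f['camera_matrix']);Rc=cv2.Rodrigues(np.array(f['rvec']))[0];c=(-Rc.T@np.array(f['tvec']).ravel());print('cam in tool',R.T@(c-p))
for n,u in (('hub',(340,366)),('bore',(338,364)),('kw',(378,322))): 
  for h in (.0117,):
    uv=(np.array(u)+.5)/2.5-.5+[120,130];d=R.T@Rc.T@np.linalg.inv(K)@[uv[0],uv[1],1];c0=R.T@(c-p)
    q=c0+d*(-h-c0[2])/d[2];print(n,(q*1e3).round(1))
f=pickle.load(open('h2.pkl','rb'))
for n,u in (('hub',(340,378)),('bore',(338,378))): 
    uv=(np.array(u)+.5)/2.5-.5+[120,130];d=R.T@Rc.T@np.linalg.inv(K)@[uv[0],uv[1],1];c0=R.T@(c-p)
    q=c0+d*(-.0162-c0[2])/d[2];print('h2',n,(q*1e3).round(1))
"
```

```text
[ 0.64318712 -0.15796501  0.16808023]
cam in tool [ 0.07264719 -0.00079908 -0.13204995]
hub [  1.7  -0.5 -11.7]
bore [  2.1  -0.8 -11.7]
kw [  9.9   5.9 -11.7]
h2 hub [  2.1  -0.5 -16.2]
h2 bore [  2.1  -0.8 -16.2]
```

```bash
python3 -c "
from h import *
go(.6440,-.1651,.127,-161.3)"
```

```text
delta [ 0.0102 -0.047   0.2738] [ 0.0003 -0.      0.0012]
```

send_rows(deltas=[[0.3, 0.01, -0.047, 0, 0, 0, 0.001], [0.3, 0.01, -0.047, 0.1, 0, 0, 0.001], [0.3, 0.01, -0.047, 0.2, 0, 0, 0.001], [0.3, 0.01, -0.047, 0.25, 0, 0, 0.001], [0.3, 0.01, -0.047, 0.25, 0, 0, 0.001], [0.3, 0.01, -0.047, 0.25, 0, 0, 0.001]])

```text
clock: 45.57
tcp_pos: [0.6437, -0.1673, 0.1293]
orientation: [0.51, -3.098, -0.002]
contact_force: [-0.5, 0.5, -1.2]
grip_width: 0.0515
```

```bash
python3 -c "
from h import *
st();go(.6440,-.1651,.104,-161.3)"
```

```text
t 45.57 p [ 0.6437 -0.1673  0.1293] yaw -161.32 F [-0.5  0.5 -1.2] w 0.0515 j [ 0.83  0.82 -1.04  1.62  0.76  1.15  1.5 ]
delta [-0.0067  0.013   0.1687] [ 0.0004 -0.0005 -0.0001]
```

send_rows(deltas=[[0.3, -0.006, 0.013, 0, 0, 0, 0], [0.3, -0.006, 0.013, 0.03, 0, 0, 0], [0.3, -0.006, 0.013, 0.06, 0, 0, 0], [0.3, -0.006, 0.013, 0.09, 0, 0, 0], [0.3, -0.006, 0.013, 0.11, 0, 0, 0], [0.3, -0.006, 0.013, 0.11, 0, 0, 0]])

```text
clock: 46.07
tcp_pos: [0.644, -0.1656, 0.113]
orientation: [0.509, -3.099, -0.0]
contact_force: [-0.8, 0.0, -1.4]
grip_width: 0.0514
```

```bash
python3 -c "
from h import *
st();go(.6440,-.1651,.104,-161.3)"
```

```text
t 46.07 p [ 0.644  -0.1656  0.113 ] yaw -161.34 F [-0.8  0.  -1.4] w 0.0514 j [ 0.82  0.84 -1.02  1.63  0.78  1.13  1.48]
delta [-0.001   0.0032  0.0601] [ 0.0002 -0.0004 -0.0002]
```

send_rows(deltas=[[0.3, 0, 0.003, 0.02, 0, 0, 0], [0.3, 0, 0.003, 0.04, 0, 0, 0], [0.3, 0, 0.003, 0.06, 0, 0, 0], [0.3, 0, 0.003, 0.06, 0, 0, 0]])

```text
clock: 46.4
tcp_pos: [0.6441, -0.1647, 0.1043]
orientation: [0.51, -3.099, -0.001]
contact_force: [-0.1, 0.3, -1.4]
grip_width: 0.051
```

send_rows(deltas=[[0.3, 0, 0, 0.02, 0, 0, 0], [0.3, 0, 0, 0.04, 0, 0, 0], [0.3, 0, 0, 0.06, 0, 0, 0], [0.3, 0, 0, 0.06, 0, 0, 0]])

```text
clock: 46.73
tcp_pos: [0.6441, -0.1648, 0.0953]
orientation: [0.51, -3.099, -0.001]
contact_force: [0.4, 1.1, -2.2]
grip_width: 0.0513
```

send_rows(deltas=[[0.3, 0, 0, 0.013, 0, 0, 0], [0.3, 0, 0, 0.026, 0, 0, 0], [0.3, 0, 0, 0.026, 0, 0, 0]])

```text
clock: 46.98
tcp_pos: [0.6439, -0.1649, 0.0916]
orientation: [0.51, -3.099, -0.0]
contact_force: [-1.4, 1.3, -3.1]
grip_width: 0.0508
```

send_rows(deltas=[[0.3, 0, 0, 0.013, 0, 0, 0], [0.3, 0, 0, 0.026, 0, 0, 0], [0.3, 0, 0, 0.026, 0, 0, 0]])

```text
clock: 47.23
tcp_pos: [0.6439, -0.1649, 0.0877]
orientation: [0.509, -3.099, -0.0]
contact_force: [-3.2, 2.4, -1.2]
grip_width: 0.0512
```

send_rows(deltas=[[0.3, 0, 0, 0.013, 0, 0, 0], [0.3, 0, 0, 0.026, 0, 0, 0], [0.3, 0, 0, 0.026, 0, 0, 0]])

```text
clock: 47.48
tcp_pos: [0.6439, -0.1649, 0.0839]
orientation: [0.509, -3.099, -0.0]
contact_force: [-4.6, 3.0, -0.0]
grip_width: 0.0512
```

send_rows(deltas=[[0.3, 0.003, 0.004, 0, 0, 0, 0], [0.3, 0.003, 0.004, 0.015, 0, 0, 0], [0.3, 0.003, 0.004, 0.03, 0, 0, 0], [0.3, 0.003, 0.004, 0.045, 0, 0, 0], [0.3, 0.003, 0.004, 0.06, 0, 0, 0], [0.3, 0.003, 0.004, 0.063, 0, 0, 0], [0.3, 0.003, 0.004, 0.063, 0, 0, 0]])

```text
clock: 48.07
tcp_pos: [0.6437, -0.1649, 0.0745]
orientation: [0.509, -3.1, 0.0]
contact_force: [-2.7, 0.8, -1.9]
grip_width: 0.0512
```

send_rows(deltas=[[0.85, 0, 0, 0, 0, 0, 0], [0.85, 0, 0, 0, 0, 0, 0], [0.85, 0, 0, 0, 0, 0, 0], [0.85, 0, 0, 0, 0, 0, 0], [0.85, 0, 0, -0.1, 0, 0, 0], [0.85, 0, 0, -0.3, 0, 0, 0], [0.85, 0, 0, -0.55, 0, 0, 0], [0.85, 0, 0, -0.8, 0, 0, 0], [0.85, 0, 0, -1, 0, 0, 0], [0.85, 0, 0, -1, 0, 0, 0]])

```text
clock: 48.9
tcp_pos: [0.6474, -0.1633, 0.2338]
orientation: [-0.508, 3.089, -0.004]
contact_force: [0.2, 0.9, 0.6]
grip_width: 0.0726
```

```bash
python3 -c "
from h import *
import pickle
st();pickle.dump(grab('wrist'),open('r3.pkl','wb'));pickle.dump(grab('scene'),open('s3.pkl','wb'));go(.466,.26,.2,90)"
```

```text
t 48.9 p [ 0.6474 -0.1633  0.2338] yaw -161.32 F [0.2 0.9 0.6] w 0.0726 j [ 0.86  0.72 -1.11  1.54  0.66  1.29  1.56]
delta [0.2245 3.0621 0.1769] [5.000e-04 1.400e-03 6.037e-01]
```

send_rows(deltas=[[0.85, 0.01, 0.12, 0, 0, 0, 0.04], [0.85, 0.02, 0.24, 0, 0, 0, 0.08], [0.85, 0.03, 0.36, 0, 0, 0, 0.12], [0.85, 0.04, 0.48, 0, 0, 0, 0.16], [0.85, 0.05, 0.6, 0, 0, 0, 0.2], [0.85, 0.06, 0.72, 0, 0, 0, 0.24], [0.85, 0.06, 0.84, 0, 0, 0, 0.28], [0.85, 0.07, 1, 0, 0, 0, 0.3], [0.85, 0.07, 1, 0, 0, 0, 0.3]])

```text
clock: 49.75
tcp_pos: [0.5835, -0.0205, 0.2247]
orientation: [-0.948, -2.993, -0.001]
contact_force: [0.8, -0.3, 1.1]
grip_width: 0.0726
```

```bash
python3 -c "
from h import *
st();go(.466,.26,.2,90)"
```

```text
t 49.75 p [ 0.5835 -0.0205  0.2247] yaw 144.86 F [ 0.8 -0.3  1.1] w 0.0726 j [ 0.65  0.52 -0.97  1.75  0.47  1.13  0.49]
delta [1.7165 1.0783 0.169 ] [-3.000e-04 -7.000e-04  3.048e-01]
```

send_rows(deltas=[[0.85, 0.15, 0.08, 0, 0, 0, 0.04], [0.85, 0.3, 0.17, 0, 0, 0, 0.08], [0.85, 0.45, 0.26, 0, 0, 0, 0.12], [0.85, 0.6, 0.36, 0, 0, 0, 0.16], [0.85, 0.75, 0.45, 0, 0, 0, 0.2], [0.85, 0.9, 0.55, 0, 0, 0, 0.24], [0.85, 0.96, 0.6, 0, 0, 0, 0.28], [0.85, 0.96, 0.6, 0, 0, 0, 0.304], [0.85, 0.96, 0.6, 0, 0, 0, 0.304]])

```text
clock: 50.5
tcp_pos: [0.5196, 0.1316, 0.2244]
orientation: [-2.222, -2.22, 0.002]
contact_force: [1.0, -0.4, 0.0]
grip_width: 0.0725
```

```bash
python3 -c "
from h import *
st();go(.466,.26,.1,90)"
```

```text
t 50.5 p [0.5196 0.1316 0.2244] yaw 89.96 F [ 1.  -0.4  0. ] w 0.0725 j [ 0.29  0.38 -0.81  1.86  0.32  1.04 -0.65]
delta [ 0.8561 -0.3571  0.8293] [-0.0003  0.0002 -0.0002]
```

send_rows(deltas=[[0.85, 0.2, -0.08, 0.1, 0, 0, 0], [0.85, 0.4, -0.16, 0.25, 0, 0, 0], [0.85, 0.6, -0.24, 0.4, 0, 0, 0], [0.85, 0.8, -0.33, 0.6, 0, 0, 0], [0.85, 0.856, -0.357, 0.8, 0, 0, 0], [0.85, 0.856, -0.357, 0.83, 0, 0, 0], [0.85, 0.856, -0.357, 0.83, 0, 0, 0]])

```text
clock: 51.08
tcp_pos: [0.4656, 0.258, 0.0982]
orientation: [-2.218, -2.223, 0.008]
contact_force: [-0.0, -0.7, -0.8]
grip_width: 0.0724
```

```bash
python3 -c "
from h import *
st();a,b=look('pC2',(.466,.3289));go(a[0],a[1],.018,90)"
```

```text
t 51.08 p [0.4656 0.258  0.0982] yaw 90.14 F [-0.  -0.7 -0.8] w 0.0724 j [-0.04  0.55 -0.74  1.97  0.5   0.82 -1.06]
pC2 [257 100] bore [0.4657 0.329  0.032 ] rim [0.4657 0.3299 0.02  ] R px 13.8 n 1653 ang -54.0 r 10.2
delta [ 0.4747 -0.0091  0.5445] [-0.0006  0.0005 -0.    ]
```

send_rows(deltas=[[0.85, 0.2, 0, 0, 0, 0, 0], [0.85, 0.4, 0, 0, 0, 0, 0], [0.85, 0.475, -0.005, 0.1, 0, 0, 0], [0.85, 0.475, -0.005, 0.25, 0, 0, 0], [0.85, 0.475, -0.005, 0.4, 0, 0, 0], [0.85, 0.475, -0.005, 0.535, 0, 0, 0], [0.85, 0.475, -0.005, 0.535, 0, 0, 0], [0.3, 0.475, -0.005, 0.535, 0, 0, 0], [0.3, 0.475, -0.005, 0.535, 0, 0, 0], [0.3, 0.475, -0.005, 0.535, 0, 0, 0], [0.3, 0.475, -0.005, 0.535, 0, 0, 0], [0.3, 0.475, -0.005, 0.535, 0, 0, 0], [0.3, 0.475, -0.005, 0.535, 0, 0, 0]], squeeze=40)

```text
clock: 52.22
tcp_pos: [0.4682, 0.3307, 0.0224]
orientation: [2.222, 2.218, 0.005]
contact_force: [0.4, -2.2, 7.6]
grip_width: 0.0504
```

send_rows(deltas=[[0.3, 0, 0, -0.1, 0, 0, 0], [0.3, 0, 0, -0.3, 0, 0, 0], [0.3, 0, 0, -0.55, 0, 0, 0], [0.3, 0, 0, -0.8, 0, 0, 0], [0.3, 0, 0, -1, 0, 0, 0], [0.3, 0, 0, -1, 0, 0, 0]])

```text
clock: 52.72
tcp_pos: [0.4687, 0.3339, 0.1783]
orientation: [2.221, 2.22, 0.018]
contact_force: [1.0, 1.5, -0.0]
grip_width: 0.0505
```

```bash
python3 - <<'E'
from h import *
st();f=grab('top')
h=cv2.cvtColor(f['pixels'],cv2.COLOR_RGB2HSV);m=(((h[...,0]<8)|(h[...,0]>172))&(h[...,1]>150)&(h[...,2]>40)).astype(np.uint8)
n,l,s,c=cv2.connectedComponentsWithStats(m)
for j in range(1,n):
    if s[j,4]>300: print(s[j],c[j],ray(f,c[j],.02).round(3),[ray(f,q,.045)[:2].round(3) for q in ((s[j,0],s[j,1]),(s[j,0]+s[j,2],s[j,1]+s[j,3]))])
go(.45,-.376,.17,90)
E
```

```text
t 52.72 p [0.4687 0.3339 0.1783] yaw 89.98 F [ 1.   1.5 -0. ] w 0.0505 j [-0.12  0.5  -0.8   1.83  0.43  0.98 -1.1 ]
[ 156   73   73   56 2932] [191.78001364 100.08697135] [0.853 0.239 0.02 ] [array([0.932, 0.347]), array([0.747, 0.119])]
[ 374  205   43   46 1808] [394.81471239 227.50387168] [ 0.447 -0.369  0.02 ] [array([ 0.511, -0.305]), array([ 0.377, -0.42 ])]
delta [-4.724  -0.1163  0.012 ] [ 0.0022 -0.0015 -0.0002]
```

send_rows(deltas=[[0.3, -0.2, -0.02, 0, 0, 0, 0], [0.3, -0.4, -0.04, 0, 0, 0, 0], [0.3, -0.6, -0.06, 0, 0, 0, 0], [0.3, -0.8, -0.08, 0, 0, 0, 0], [0.3, -1, -0.1, 0, 0, 0, 0]])

```text
clock: 53.18
tcp_pos: [0.4502, 0.1789, 0.1699]
orientation: [-2.222, -2.221, 0.002]
contact_force: [0.1, 0.0, -0.7]
grip_width: 0.0505
```

send_rows(deltas=[[0.3, -0.2, 0, 0, 0, 0, 0], [0.3, -0.4, 0, 0, 0, 0, 0], [0.3, -0.6, 0, 0, 0, 0, 0], [0.3, -0.8, 0, 0, 0, 0, 0], [0.3, -1, 0, 0, 0, 0, 0]])

```text
clock: 53.6
tcp_pos: [0.4501, 0.029, 0.17]
orientation: [-2.222, -2.221, 0.001]
contact_force: [0.4, 0.4, -1.0]
grip_width: 0.0505
```

send_rows(deltas=[[0.3, -0.2, 0, 0, 0, 0, 0], [0.3, -0.4, 0, 0, 0, 0, 0], [0.3, -0.6, 0, 0, 0, 0, 0], [0.3, -0.8, 0, 0, 0, 0, 0], [0.3, -1, 0, 0, 0, 0, 0], [0.3, -1, 0, 0, 0, 0, 0]])

```text
clock: 54.1
tcp_pos: [0.4496, -0.1257, 0.1696]
orientation: [2.231, 2.211, -0.004]
contact_force: [-0.6, 0.3, -1.2]
grip_width: 0.0509
```

```bash
python3 - <<'E'
from h import *
st();go(.446,-.366,.17,90)
E
```

```text
t 54.1 p [ 0.4496 -0.1257  0.1696] yaw 89.49 F [-0.6  0.3 -1.2] w 0.0509 j [ 0.77  0.31 -0.74  2.07  0.28  0.86 -0.14]
delta [-1.6021e+00 -9.4000e-03  8.0000e-04] [-0.0006  0.0007 -0.0029]
```

send_rows(deltas=[[0.3, -0.2, 0, 0, 0, 0, 0], [0.3, -0.4, 0, 0, 0, 0, 0], [0.3, -0.6, 0, 0, 0, 0, 0], [0.3, -0.8, 0, 0, 0, 0, 0], [0.3, -0.8, 0, 0, 0, 0, 0]])

```text
clock: 54.52
tcp_pos: [0.4493, -0.2457, 0.1697]
orientation: [2.231, 2.211, -0.003]
contact_force: [-0.7, -0.1, -0.8]
grip_width: 0.0503
```

send_rows(deltas=[[0.3, -0.2, 0, 0, 0, 0, 0], [0.3, -0.4, 0, 0, 0, 0, 0], [0.3, -0.6, 0, 0, 0, 0, 0], [0.3, -0.8, 0, 0, 0, 0, 0], [0.3, -0.8, 0, 0, 0, 0, 0], [0.3, -0.8, 0, 0, 0, 0, 0]])

```text
clock: 55.02
tcp_pos: [0.4497, -0.3606, 0.1696]
orientation: [-2.226, -2.216, -0.0]
contact_force: [0.4, 0.8, -0.6]
grip_width: 0.0504
```

```bash
python3 - <<'E'
from h import *
st();go(.446,-.366,.05,90)
f=grab('wrist')
h=cv2.cvtColor(f['pixels'],cv2.COLOR_RGB2HSV);m=(((h[...,0]<8)|(h[...,0]>172))&(h[...,1]>150)&(h[...,2]>40)).astype(np.uint8)
print(cv2.boundingRect(m));print(proj(f,[[.446+a*.065,-.366+b*.055,.045] for a in(-1,1) for b in (-1,1)]).round())
cv2.imwrite('pics/b1.png',f['pixels'][:,:,::-1])
E
```

```text
t 55.02 p [ 0.4497 -0.3606  0.1696] yaw 89.75 F [ 0.4  0.8 -0.6] w 0.0504 j [ 1.05  0.47 -0.62  1.83  0.33  0.95  0.28]
delta [-0.0367 -0.024   0.7971] [-0.0003 -0.0003 -0.0014]
(173, 0, 308, 259)
[[179. 256.]
 [169. 130.]
 [326. 256.]
 [334. 129.]]
```

View pics/b1.png

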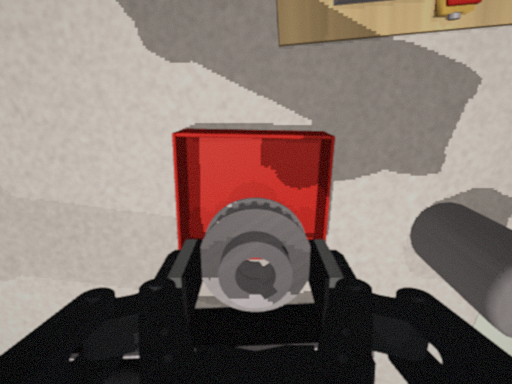

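send_rows(deltas=[[0.3, -0.037, -0.024, 0, 0, 0, 0], [0.3, -0.037, -0.024, 0.2, 0, 0, 0], [0.3, -0.037, -0.024, 0.4, 0, 0, 0], [0.3, -0.037, -0.024, 0.6, 0, 0, 0], [0.3, -0.037, -0.024, 0.77, 0, 0, 0], [0.3, -0.037, -0.024, 0.77, 0, 0, 0], [0.3, -0.037, -0.024, 0.77, 0, 0, 0], [0.75, -0.037, -0.024, 0.77, 0, 0, 0], [0.75, -0.037, -0.024, 0.77, 0, 0, 0], [0.75, -0.037, -0.024, 0.77, 0, 0, 0], [0.75, -0.037, -0.024, 0.77, 0, 0, 0], [0.75, -0.037, -0.024, 0.5, 0, 0, 0], [0.75, -0.037, -0.024, 0.2, 0, 0, 0], [0.75, -0.037, -0.024, -0.1, 0, 0, 0], [0.75, -0.037, -0.024, -0.4, 0, 0, 0], [0.75, -0.037, -0.024, -0.4, 0, 0, 0], [0.75, -0.037, -0.024, -0.4, 0, 0, 0]])

```text
clock: 56.48
tcp_pos: [0.4494, -0.3662, 0.2353]
orientation: [2.216, 2.214, 0.001]
contact_force: [0.5, 0.1, -0.2]
grip_width: 0.0639
```

```bash
python3 - <<'E'
from h import *
st();f=grab('wrist');s=grab('scene');t=grab('top')
a=f['pixels'][60:260,130:380];a=cv2.resize(a,(390,312))
import pickle
g=pickle.load(open('r3.pkl','rb'));c=proj(g,[[.6421,-.1652,.085]])[0].astype(int)
b=cv2.resize(g['pixels'][max(0,c[1]-60):c[1]+60,c[0]-75:c[0]+75],(390,312),interpolation=cv2.INTER_CUBIC)
s2=cv2.resize(s['pixels'][130:270,180:355],(390,288),interpolation=cv2.INTER_CUBIC)
t2=cv2.resize(t['pixels'][120:260,200:375],(390,288),interpolation=cv2.INTER_CUBIC)
cv2.imwrite('pics/fin.png',np.vstack([np.hstack([a,b]),np.hstack([s2,t2])])[:,:,::-1])
E
```

```text
t 56.48 p [ 0.4494 -0.3662  0.2353] yaw 89.93 F [ 0.5  0.1 -0.2] w 0.0639 j [ 1.09  0.4  -0.65  1.77  0.28  1.06  0.33]
```

View pics/fin.png

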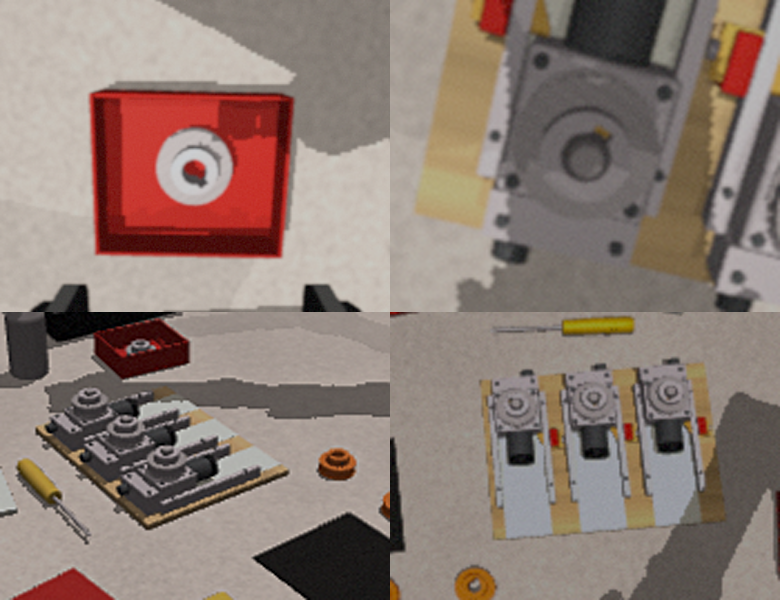

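```bash
python3 -c "
from bench import r
print(r.hand_in())"
```

```text
the job is handed in; nothing more can be done
None
```

The job is done and handed in at about 56 s of robot time; the hand-in gives no verdict.

**Gearmotors:** All three were there. I pushed each one home with the closed fingers, at about 10 N at most. After each push the wrist picture showed the brass plunger out behind the housing: by eye at nest 1, and by brass-pixel count (386–390, against 13 unlatched) at nests 2 and 3.

**Pulleys:** One is on each shaft, with the keyway turned to the key's measured angle. They slid past the key top with little resistance: no reading over about 3 N vertically, and at most about 5 N sideways (nest 3). I released each one about 1 mm above its seat.

**Bin:** The fourth pulley lies in the red bin.

**Final pictures:** The last pictures show all three pulleys level, with the shaft showing above each hub, and the screwdriver in its place. The wrist views after release show the key in each keyway. The flask and multimeter were not approached. The gripper is open, well clear and touching nothing.

**Checks that disagreed:**
- **Camera against tool:** readings differed by 1–2 mm, so I adjusted the placing targets for that at nests 2 and 3.
- **Upward force:** each pulley grip on the mat read about 7 N upward, which was gone once it was lifted.
- **Wrong turn:** on the first pulley I turned the wrist the wrong way, up to the last joint's range end (-2.96). I turned it back the other way round.

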